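# Cap the pump outlet with a cam-arm coupling

### The arm

A 6-joint arm with a two-finger parallel gripper is mounted at the origin on the work surface. World frame = base frame: x ahead of the robot, y to its left, z up, the work surface at z = 0. Lengths are in m, angles in rad, forces in N, time in s.
With the tool pointing down it reaches from about 0.35 to 0.775 m from the base axis. Payload 5.5 kg.
Tool frame: the origin (TCP) lies at the very end of the fingers, on their centre line; the grasp point (between the pads) lies 19 mm behind it; z points along the fingers, y is the direction in which the jaws open and shut (so a half turn about z gives the same grasp; the last joint's range is limited). The gripper opens to 85 mm and grips with 20 to 120 N. Pads are 22 mm wide; open, the fingers measure 114 mm over their backs; the gripper's body (76 mm by 85 mm) begins 54 mm behind the grasp point. The pads swing forward as they close: fully open they stand 13 mm farther back than shut.
Start: joints at [-1.461, 0.313, 0.046, 1.304, 0, 1.431], TCP at [0.142, -0.557, 0.193] pointing down, gripper open.
Joint ranges: [-2.76, 2.76], [-0.86, 1.69], [-1.03, 1.26], [-2.2, 2.34], [-1.47, 1.5], [-3.14, 3.14]. Speed limits (rad/s): [2.57, 2.57, 3.14, 3.14, 3.14, 3.14].

### API

Orientations are given as a unit quaternion [w, x, y, z].
In Python, from workcell import get_state, read_camera, hand_in, find_in, silhouettes gives the robot as it stands. The module is installed in compiled form; this text tells all that it offers.
- The arm moves only by the tool send_rows, never from a script. Its argument "deltas" is a list that holds one entry, the list of rows, each a list of 6 numbers: the shift along the world's x, y, z in cm, then the turn, a rotation vector about the world's x, y, z in degrees. In form: [[[dx, dy, dz, wx, wy, wz], ...]]. A call has 1 to 12 rows; each row is the pose to reach, as a shift and turn from the pose commanded when the call began; what a row does not reach only later rows make up. A row lasts 1/10 s, in which the tool goes at most 50 mm and 8.59 degrees, less where a joint would pass 70% of its speed; a pose out of reach is approached as far as the arm can. A call with a gripper value outside its range is refused whole. "jaw" is the opening, from -1 (shut) to 1 (fully open), so that 0 is half open, set as the call begins (left out, the last holds). The fingers move at their own pace and stop on an object; "force" is the grip in N (left out, the last holds). Time passes only in rows, so rows that repeat a pose let the fingers close. It gives the time, the measured TCP pose, the force and the opening at its end, in the units of the state.
- get_state(): the state, without advancing time (a new reading comes with each control period).
- read_camera(name): name is "side" or "top"; returns a dict with "img" (400x640x3 uint8, red, green, blue), "z_map" (400x640 float32, m along the optical axis (not along the pixel's ray), 0 where there is no reading), "vfov" (degrees; the focal length in pixels is half the picture's height over the tangent of half this angle, whatever the lens; pixels are square), "cx", "cy" (the principal point, pixels), "R" (3x3) and "t" (3): a world point X has camera coordinates R X + t. Camera axes: x right, y down, z forward; pixel columns grow to the right and rows downward; lengths in m; the calibration is good to about 2 mm. A picture is of the moment at which its call begins.
- hand_in(): hands the job in, once; it reports no verdict.
Trained networks look in a picture, given as the dict that the camera call returned (one of the last four; its "shot" number tells which), for a name from the list of things; names that differ only in an ending like _2 or _b are one class to them, and where a whole thing is asked for, a point or a joint stands for the part that bears it (a point fixed in the world has none). Each returns a list of dicts, best first, with "conf" (0 to 1); they miss things now and then, are a little off and sometimes report something else, mostly with a low value. They report only what shows in the picture. A call takes as long as a camera call. They do not tell look-alikes from the thing itself.
- find_in(picture, thing): "box" ([centre column, centre row, width, height] in pixels, round what is visible of it).
- silhouettes(picture, thing): "mask" (400x640 bool, what is visible of it) and "box" ([centre column, centre row, width, height] in pixels, round what is visible of it).
The state is a dict: "clock": time; "joint_pos": joint angles; "qvel": joint speeds; "tau": joint torques, N m; "tcp_pos": TCP position; "orientation": TCP orientation; "wrist_force": force on the tool from outside, world axes, zero at the start; "ft_torque": the same for the moment, N m; "finger_gap": finger opening in m.
Only numpy, scipy, OpenCV 4.12 (cv2) and the standard library are available. Lean on these libraries where they do the work, as an engineer would, in place of code of your own. Each camera call takes 0.05 s, during which the arm holds its last target.

### The job

Put the blanking coupling on the pump's upright brass outlet and, with both of its red cam arms still open, push it down firmly until it bottoms and its rubber gasket is squeezed, without forcing it. Then swing the two cam arms down, one after the other, each as far as it will go, and let go with the coupling locked on. Leave the tin, the tape roll and the wrench where they are.

Things in the scene. Friction and masses are not known exactly. Their poses are not given: they have to be found in the camera images.
- coupling_grip (a point): Middle of the loose aluminium blanking coupling, a 12-sided cap 49 mm across, 52 mm tall, 0.37 kg, standing mouth down on the bench. This point is on its axis, 38 mm above the mouth's rim; z up. The red cam arms are at its +y and -y sides; grip it across its +x and -x sides (flats 49 mm apart, 13 mm wide).
- coupling: The same coupling with its arms; origin at the centre of its mouth (underside), z up. Bore 38 mm across; its blind end is 42 mm above the mouth, so fully home its mouth is 42 mm below the adaptor's rim. The cam arms' hinge pins run along x, at y = +30 and -30 mm, 24 mm above the mouth.
- cam_left (a joint): Cam arm on the +y side, rad. 0: open, pointing outwards and 0.61 rad above level; grows as the tip swings down; 1.50: at its stop, closed, 0.89 rad below level. Red bar 58 mm long from the pin, 14 wide, 7 thick. Stiff hinge (about 2.5 N at 48 mm), stays where left. Its cam enters the adaptor's groove in the second half of the swing; if the coupling is not home it strikes and stops short.
- cam_right (a joint): Cam arm on the coupling's -y side, the mirror image of the other, same values.
- cam_left_tip (a point): Tip of the +y cam arm, on the bar's centre line, 58 mm from its pin.
- cam_right_tip (a point): Tip of the -y cam arm, likewise.
- pump: Fixed blue water pump, grey motor towards its own +x, base plate 340 x 150 mm, up to 140 mm high with the black terminal box. Origin on the bench under the outlet's axis. A push of about 22 to 35 N seats the coupling; over 45 N is forcing. An arm at its stop levers on the pump with about 4 times the push on it, so stop it at some 10 N.
- outlet (a point): Centre of the top of the blue outlet collar, 125 mm above the bench. On the same axis stands the round brass adaptor, 36 mm across, rim chamfered, grooved. It is screwed in to an unmeasured depth: rim 75 to 95 mm above this point, so bottoming must be felt. A springy black seal on it drags on the coupling with 4 to 10 N over the last 34 mm before home.
- grease_tin: Bystander: yellow tin, 64 mm across, 75 mm tall, origin under its centre.
- tape_roll: Bystander: black roll, 90 mm across, 40 mm tall, origin under its centre.
- wrench: Bystander: steel wrench lying on the bench.
- gasket: Black rubber gasket disc inside the coupling's blind end (not seen from outside), 35 mm across, origin under its centre, standing 3 mm proud of the blind end. It meets the adaptor's rim with 4 N and is squeezed home by 22 N; after that the push rises steeply. Let go, it may lift the coupling by up to 2 mm; closing the arms pulls it down again.
Things that resemble listed ones, but are neither listed nor needed, are in the scene too. There is more than one size of the coupling; the job needs the middle-sized.

How it is judged:
By the outcome, as a careful person would: the job done as asked, in the order asked, and still so for the second after the job is handed in, with the robot touching nothing.
It also fails if it takes over 67 s, if anything falls off the work surface, if the arm or the gripper's body presses on something with over 40 N, if the wrist force passes 120 N, or if a joint passes its speed limit or range.

## Working session

There is one attempt and no reset: what is moved stays moved. The work goes in short steps, Python scripts to look and compute and a tool call to move; the robot and the scene stay as the last step left them, time stands still between calls to the robot, and variables do not carry over. Pictures are saved under pics/ and viewed, and the job is handed in when it is done.

Besides the shell and the picture viewer there is one more tool, called after "Emit:" in YAML: its name, and indented under it one key for each argument. send_rows: Moves the arm, as the interface text tells. Its arguments: {"type":"object","properties":{"deltas":{"type":"array","items":{"type":"array","items":{"type":"array","items":{"type":"number"}}}},"jaw":{"type":"number"},"force":{"type":"number"}},"required":["deltas"]}

```bash
mkdir -p pics
cat > h.py <<'E'
import numpy as np, cv2
from workcell import *
def save(p,n,crop=None,s=1):
    im=p["img"][:,:,::-1].copy()
    if crop: 
        a,b,c,d=crop; im=im[b:d,a:c]
    if s!=1: im=cv2.resize(im,None,fx=s,fy=s,interpolation=cv2.INTER_CUBIC)
    cv2.imwrite("pics/"+n,im)
def f(p): return p["img"].shape[0]/2/np.tan(np.radians(p["vfov"])/2)
def pts(p,uv):
    uv=np.atleast_2d(np.array(uv)).astype(int)
    z=p["z_map"][uv[:,1],uv[:,0]]
    c=np.stack([(uv[:,0]-p["cx"])/f(p)*z,(uv[:,1]-p["cy"])/f(p)*z,z],1)
    return (c-p["t"])@p["R"]
def cloud(p):
    v,u=np.mgrid[:400,:640]
    return pts(p,np.stack([u.ravel(),v.ravel()],1)).reshape(400,640,3)
def proj(p,X):
    c=np.atleast_2d(X)@p["R"].T+p["t"]
    return np.stack([c[:,0]/c[:,2]*f(p)+p["cx"],c[:,1]/c[:,2]*f(p)+p["cy"]],1)
E
python3 - <<'E'
from h import *
for n in ["side","top"]:
    p=read_camera(n); save(p,n+"0.png"); print(n,p["vfov"],p["cx"],p["cy"],p["R"].round(3).tolist(),p["t"])
    np.savez(n+"0.npz",**p)
    for t in ["coupling","pump","cam_left","outlet","grease_tin","tape_roll","wrench"]:
        print(t,[(round(d["conf"],2),np.round(d["box"]).tolist()) for d in find_in(p,t)])
s=get_state();print(s)
E
```

```text
side 55.37178129126194 322.05887259154036 202.51610213573468 [[0.988, -0.15, -0.018], [-0.11, -0.634, -0.766], [0.104, 0.759, -0.643]] [-0.46193222  0.0817024   1.08517128]
coupling [(0.97, [346.0, 262.0, 44.0, 46.0]), (0.8, [335.0, 374.0, 30.0, 53.0]), (0.56, [213.0, 307.0, 97.0, 42.0])]
pump [(0.66, [369.0, 171.0, 117.0, 89.0])]
cam_left [(0.59, [331.0, 249.0, 9.0, 17.0]), (0.51, [182.0, 302.0, 34.0, 16.0]), (0.43, [326.0, 392.0, 16.0, 13.0])]
outlet [(0.92, [368.0, 172.0, 116.0, 80.0])]
grease_tin [(0.8, [432.0, 238.0, 23.0, 37.0])]
tape_roll [(0.71, [300.0, 158.0, 26.0, 20.0])]
wrench [(0.64, [368.0, 146.0, 40.0, 14.0])]
top 52.68528000483619 311.43754342101886 209.53496804292297 [[-0.008, -1.0, -0.01], [-0.99, 0.01, -0.138], [0.138, 0.009, -0.99]] [-0.07197291  0.44662856  1.28754969]
coupling [(0.92, [363.0, 199.0, 40.0, 24.0]), (0.76, [444.0, 217.0, 26.0, 19.0]), (0.73, [392.0, 281.0, 19.0, 49.0])]
pump [(0.58, [274.0, 164.0, 63.0, 106.0])]
cam_left [(0.49, [349.0, 205.0, 14.0, 13.0])]
outlet [(0.72, [275.0, 164.0, 69.0, 108.0])]
grease_tin [(0.93, [347.0, 125.0, 20.0, 29.0]), (0.27, [194.0, 144.0, 21.0, 49.0])]
tape_roll [(0.84, [204.0, 218.0, 30.0, 31.0])]
wrench [(0.82, [194.0, 144.0, 19.0, 47.0])]
{'clock': 0.8, 'joint_pos': array([-1.46060356e+00,  3.13151555e-01,  4.61043745e-02,  1.30357317e+00,
        1.49250740e-05,  1.43117766e+00]), 'qvel': array([-0.00016638, -0.00129776,  0.00102465,  0.0014509 ,  0.00106455,
        0.00191034]), 'tau': array([ 2.38924076e-04, -4.80392826e+01,  2.98791325e+01, -6.54608630e-05,
       -1.22155066e-04,  5.47934690e-06]), 'tcp_pos': array([ 0.14214431, -0.55721744,  0.19345256]), 'orientation': array([8.80873287e-05, 9.92209413e-01, 1.24581187e-01, 6.16722665e-06]), 'wrist_force': array([ 0.23338658, -0.32319428,  0.12501389]), 'ft_torque': array([ 0.04720419, -0.00104032,  0.00977402]), 'finger_gap': 0.08541631938340595}
```

```bash
ls .
```

```text
h.py
pics
side0.npz
top0.npz
```

View pics/side0.png

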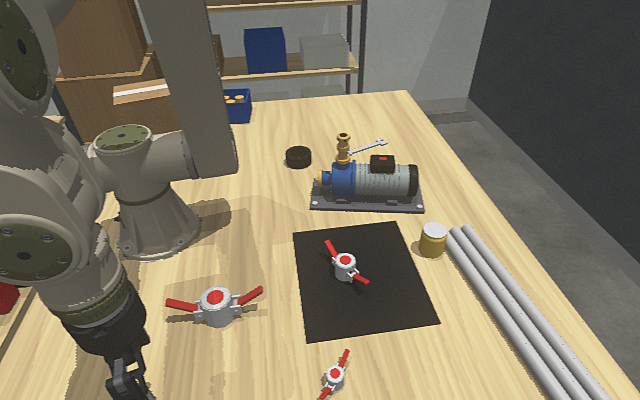

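View pics/top0.png

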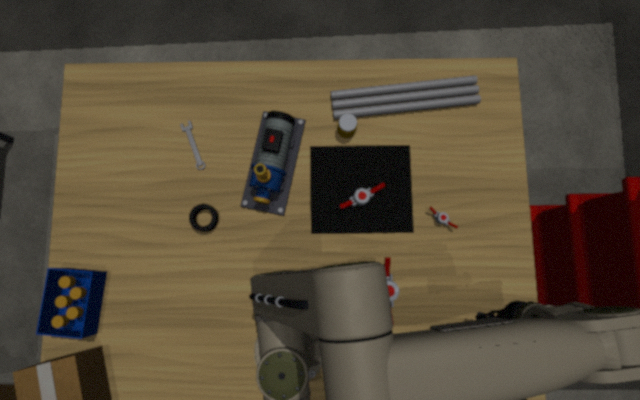

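Three couplings show in the side picture. The one at (217,305) looks largest, the one on the black mat at (345,265) is in between, and the one at (335,376) is smallest. I'll measure all three and enlarge the mat one.

Run:
```python
from h import *
S=dict(np.load("side0.npz"));T=dict(np.load("top0.npz"))
cs=cloud(S);ct=cloud(T)
save(S,"c1.png",(290,100,460,330),2.6)
save(T,"c2.png",(220,90,420,250),4)
def rep(n,c,img,box):
    x0,y0,x1,y1=box
    P=c[y0:y1,x0:x1].reshape(-1,3);I=img[y0:y1,x0:x1].reshape(-1,3).astype(int)
    ok=np.isfinite(P).all(1);P=P[ok];I=I[ok]
    red=(I[:,0]>120)&(I[:,1]<60)
    body=(I.min(1)>110)&(I.max(1)-I.min(1)<35)
    print(n,"zmax",np.percentile(P[:,2],99),"red",red.sum(),P[red].min(0).round(3),P[red].max(0).round(3))
    if red.sum()>5:
        R=P[red]; ev=np.linalg.svd((R-R.mean(0))[:,:2])[2][0]; print(" dir deg",np.degrees(np.arctan2(ev[1],ev[0])),"len",np.ptp(R[:,:2]@ev))
    hi=P[:,2]>P[:,2].max()-0.012
    print(" top pts",hi.sum(),P[hi].min(0).round(3),P[hi].max(0).round(3),P[hi].mean(0).round(3))
rep("mid S",cs,S["img"],(318,235,375,290));rep("small S",cs,S["img"],(315,345,355,400));rep("big S",cs,S["img"],(160,280,270,330))
rep("mid T",ct,T["img"],(335,178,390,215));rep("small T",ct,T["img"],(424,202,464,232))
```

```text
mid S zmax 0.05542063025427413 red 126 [ 0.449 -0.313  0.031] [ 0.53  -0.166  0.057]
 dir deg -62.47255137538286 len 0.16069327840837772
 top pts 10 [ 0.353 -0.841  0.752] [ 0.353 -0.841  0.752] [ 0.353 -0.841  0.752]
small S zmax 0.04065722655740989 red 108 [ 0.353 -0.841  0.021] [ 0.45  -0.458  0.752]
 dir deg 64.68026066255824 len 0.385905617498357
 top pts 3 [ 0.353 -0.841  0.752] [ 0.353 -0.841  0.752] [ 0.353 -0.841  0.752]
big S zmax 0.07653519494625252 red 156 [ 0.085 -0.841  0.04 ] [ 0.353 -0.291  0.752]
 dir deg 168.5672446974919 len 0.36965266129882585
 top pts 17 [ 0.353 -0.841  0.752] [ 0.353 -0.841  0.752] [ 0.353 -0.841  0.752]
mid T zmax 0.05555623968072209 red 38 [ 0.478 -0.25   0.047] [ 0.499 -0.23   0.056]
 dir deg 120.26444021779578 len 0.021153271409829588
 top pts 10 [ 0.264 -0.088  1.336] [ 0.264 -0.088  1.336] [ 0.264 -0.088  1.336]
small T zmax 0.039944514535179075 red 14 [ 0.41  -0.508  0.031] [ 0.423 -0.495  0.039]
 dir deg -120.2738303967112 len 0.01279761540630811
 top pts 4 [ 0.264 -0.088  1.336] [ 0.264 -0.088  1.336] [ 0.264 -0.088  1.336]
```

```bash
true
```

```text
(no output)
```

View pics/c1.png

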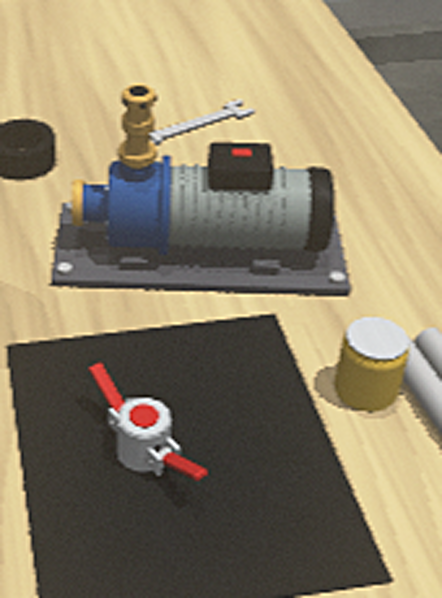

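View pics/c2.png

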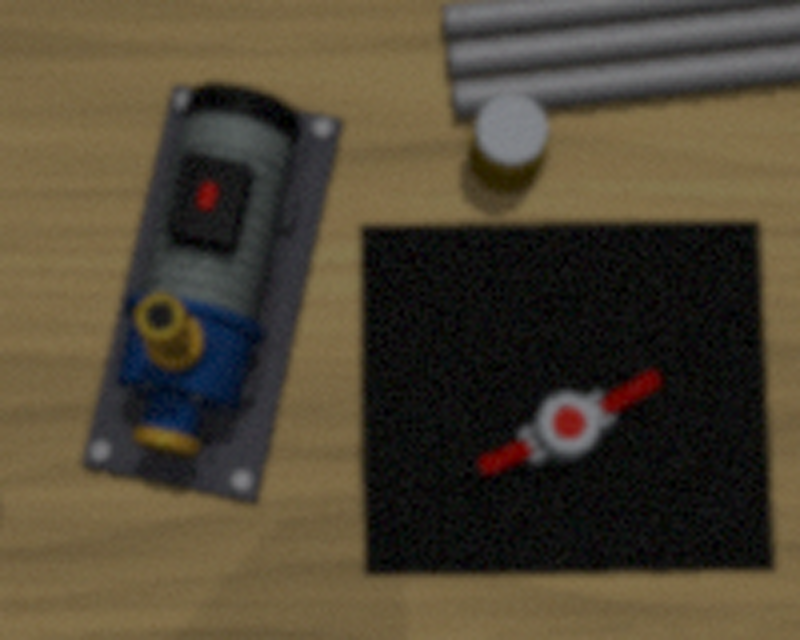

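The mat coupling at side (345,265) is the middle one. It measures about 54 mm tall with about 155–160 mm across the arm tips, against 40 mm for the small one and 76 mm for the big one. The crop shows it upright on the mat with both arms open. Next come the precise poses.

Run:
```python
from h import *
from scipy.optimize import least_squares
S=dict(np.load("side0.npz"));T=dict(np.load("top0.npz"))
for nm,p,box in (("S",S,(318,235,375,290)),("T",T,(335,178,390,215))):
    c=cloud(p);x0,y0,x1,y1=box
    I=p["img"].astype(int)
    m=np.zeros((400,640),bool);m[y0:y1,x0:x1]=True
    red=m&(I[...,0]>1.8*I[...,1])&(I[...,0]>70)&(c[...,2]<0.1)
    n,lab,st,cen=cv2.connectedComponentsWithStats(red.astype(np.uint8))
    for k in range(1,n):
        if st[k,4]>8:
            q=c[lab==k]; print(nm,st[k,4],cen[k].round(2),np.median(q,0).round(4),q.min(0).round(3),q.max(0).round(3))
    top=m&(c[...,2]>0.042)&(c[...,2]<0.1)
    # ray-plane centroid for top disc (z=0.052)
    def ray(uv,z):
        d=np.array([(uv[0]-p["cx"])/f(p),(uv[1]-p["cy"])/f(p),1])@p["R"]; o=-p["t"]@p["R"]; return o+d*(z-o[2])/d[2]
    for k in range(1,n):
        if st[k,4]>8: print("  ray z=.054",ray(cen[k],.054).round(4))
    mat=c[y0:y1,x0:x1][(I[y0:y1,x0:x1].max(-1)<45)]; print("mat z",np.median(mat[:,2]))
    # adaptor
for nm,p in (("S",S),("T",T)):
    c=cloud(p); P=c.reshape(-1,3)
    near=(P[:,2]>.13)&(P[:,2]<.26)&(P[:,0]>.4)&(P[:,0]<.75)&(P[:,1]>-.1)&(P[:,1]<.2)
    q=P[near]; print(nm,len(q),"zmax",np.sort(q[:,2])[-12:].round(4))
    for lo in np.arange(.13,.23,.01):
        r=q[(q[:,2]>=lo)&(q[:,2]<lo+.01)]
        if len(r)>4: print(round(lo,2),len(r),r.min(0).round(3),r.max(0).round(3),r.mean(0).round(3))
```

```text
S 105 [330.57 247.93] [ 0.4615 -0.1869  0.045 ] [ 0.449 -0.208  0.001] [ 0.476 -0.113  0.058]
S 76 [344.93 259.54] [ 0.4879 -0.2384  0.0536] [ 0.475 -0.251  0.05 ] [ 0.501 -0.225  0.057]
S 96 [360.78 278.86] [ 0.5147 -0.294   0.0432] [ 0.501 -0.314  0.026] [ 0.531 -0.266  0.055]
  ray z=.054 [ 0.4601 -0.1951  0.054 ]
  ray z=.054 [ 0.4879 -0.2385  0.054 ]
  ray z=.054 [ 0.5123 -0.3019  0.054 ]
mat z 0.0023863697178585987
T 66 [377.   187.65] [ 0.5148 -0.2903  0.0405] [ 0.501 -0.312 -0.003] [ 0.539 -0.268  0.053]
T 42 [361.95 195.17] [ 0.4885 -0.2394  0.0524] [ 0.478 -0.25   0.047] [ 0.499 -0.23   0.056]
T 57 [345.96 203.75] [ 0.4612 -0.1879  0.0438] [ 0.45  -0.209 -0.001] [ 0.479 -0.168  0.056]
  ray z=.054 [ 0.5119 -0.2882  0.054 ]
  ray z=.054 [ 0.4878 -0.2391  0.054 ]
  ray z=.054 [ 0.4604 -0.1871  0.054 ]
mat z 0.000986495309499971
S 684 zmax [0.2175 0.2176 0.2176 0.2176 0.2177 0.2179 0.2179 0.218  0.2182 0.2184
 0.2186 0.2186]
0.13 264 [0.52 0.01 0.13] [0.691 0.074 0.14 ] [0.64  0.037 0.137]
0.14 144 [0.52  0.013 0.14 ] [0.685 0.086 0.15 ] [0.593 0.052 0.143]
0.15 24 [0.529 0.05
[... 263 characters left out ...]
.528 0.054 0.191] [0.551 0.069 0.2  ] [0.539 0.06  0.195]
0.2 28 [0.523 0.051 0.2  ] [0.559 0.068 0.21 ] [0.539 0.057 0.207]
0.21 85 [0.524 0.05  0.21 ] [0.56  0.084 0.219] [0.54  0.065 0.215]
T 634 zmax [0.2169 0.217  0.217  0.2173 0.2174 0.2175 0.2176 0.2179 0.218  0.2183
 0.219  0.2205]
0.13 365 [0.519 0.012 0.131] [0.687 0.078 0.14 ] [0.641 0.044 0.137]
0.14 101 [0.518 0.018 0.14 ] [0.685 0.09  0.15 ] [0.598 0.054 0.142]
0.17 14 [0.521 0.052 0.171] [0.541 0.082 0.18 ] [0.528 0.062 0.177]
0.18 17 [0.522 0.052 0.181] [0.543 0.08  0.187] [0.528 0.064 0.184]
0.2 15 [0.522 0.052 0.203] [0.557 0.086 0.21 ] [0.533 0.067 0.207]
0.21 120 [0.522 0.051 0.211] [0.556 0.086 0.219] [0.539 0.068 0.214]
```

Coupling axis is about (0.488, −0.239) with the arms along −63°. Adaptor axis is about (0.541, 0.068) with its rim near z≈0.216, which fits the 0.200–0.220 given. I'm moving above the coupling now.

Emit:
send_rows:
  deltas:
    - [[2,2,0,0,0,8],[5,5,0,0,0,16],[9,8,-1,0,0,25],[13,12,-2,0,0,33.5],[17,15,-3,0,0,42],[21,19,-4,0,0,50.5],[25,22.5,-5,0,0,59],[28.5,26,-6,0,0,67.5],[31.5,29,-6.3,0,0,76],[33.5,31,-6.3,0,0,84.5],[34.6,31.8,-6.3,0,0,93],[34.6,31.8,-6.3,0,0,101.5]]
  jaw: 1
  force: 60

```text
clock: 2.0
tcp_pos: [0.4899, -0.2372, 0.1303]
orientation: [0.0, 0.527, 0.85, 0.0]
wrist_force: [-0.9, -0.4, 0.4]
finger_gap: 0.0855
```

Run:
```python
from h import *
from scipy.optimize import least_squares
S=dict(np.load("side0.npz"));T=dict(np.load("top0.npz"))
s=get_state();print(s["clock"],s["tcp_pos"],s["orientation"],s["joint_pos"].round(3))
for nm,p in (("S",S),("T",T)):
    c=cloud(p).reshape(-1,3)
    k=(c[:,2]>.202)&(c[:,2]<.22)&(abs(c[:,0]-.54)<.03)&(abs(c[:,1]-.068)<.03)
    q=c[k]; 
    hull=cv2.convexHull(q[:,:2].astype(np.float32)*1000); print(nm,cv2.minEnclosingCircle(hull), len(q))
    for r in (18,17.5):
      b=q[q[:,2]<.2125]; res=least_squares(lambda a:np.hypot(b[:,0]*1000-a[0],b[:,1]*1000-a[1])-r,[541,68],loss="soft_l1");print(r,res.x,len(b))
    k=(c[:,2]>.05)&(c[:,2]<.135)&(c[:,0]>.56)&(c[:,0]<.72)&(abs(c[:,1]-.04)<.07)
    print("motor",[ (round(x,2),c[k&(abs(c[:,0]-x)<.01)][:,1].min().round(3),c[k&(abs(c[:,0]-x)<.01)][:,1].max().round(3)) for x in (.58,.6,.62,.66,.7)])
```

```text
2.0 [ 0.48993542 -0.23719306  0.13026396] [1.72539465e-04 5.26960547e-01 8.49889698e-01 2.29449663e-04] [-0.599  0.281 -0.155  1.134  0.     0.511]
S ((541.1742553710938, 65.3628921508789), 19.198402404785156) 108
18 [541.32878687  69.86039255] 36
17.5 [541.12165638  69.30117234] 36
motor [(0.58, np.float64(0.009), np.float64(0.082)), (0.6, np.float64(0.006), np.float64(0.071)), (0.62, np.float64(0.0), np.float64(0.077)), (0.66, np.float64(-0.009), np.float64(0.023)), (0.7, np.float64(-0.018), np.float64(0.061))]
T ((538.7105712890625, 68.85418701171875), 19.538063049316406) 135
18 [539.6417858   68.76934255] 36
17.5 [539.30049389  68.8084725 ] 36
motor [(0.58, np.float64(0.011), np.float64(0.11)), (0.6, np.float64(0.004), np.float64(0.105)), (0.62, np.float64(0.001), np.float64(0.1)), (0.66, np.float64(-0.008), np.float64(0.092)), (0.7, np.float64(-0.015), np.float64(0.083))]
```

Emit:
send_rows:
  deltas:
    - [[0,0,0,0,0,0.7],[0,0,-2,0,0,0.7],[0,0,-5,0,0,0.7],[0,0,-8,0,0,0.7],[0,0,-10.3,0,0,0.7],[0,0,-11.2,0,0,0.7],[0,0,-11.2,0,0,0.7],[0,0,-11.2,0,0,0.7]]

```text
clock: 2.8
tcp_pos: [0.4887, -0.2399, 0.0194]
orientation: [0.001, 0.527, 0.85, -0.0]
wrist_force: [-0.2, -0.6, 0.7]
finger_gap: 0.0853
```

Run:
```python
from h import *
p=read_camera("side"); save(p,"g1.png",(280,190,420,320),5)
print(get_state()["tcp_pos"],get_state()["orientation"],get_state()["wrist_force"])
```

```text
[ 0.48904811 -0.24003848  0.01978244] [ 1.14716287e-03  5.26600398e-01  8.50112172e-01 -4.26462858e-06] [-0.29661829 -0.85994932  0.09127304]
```

View pics/g1.png

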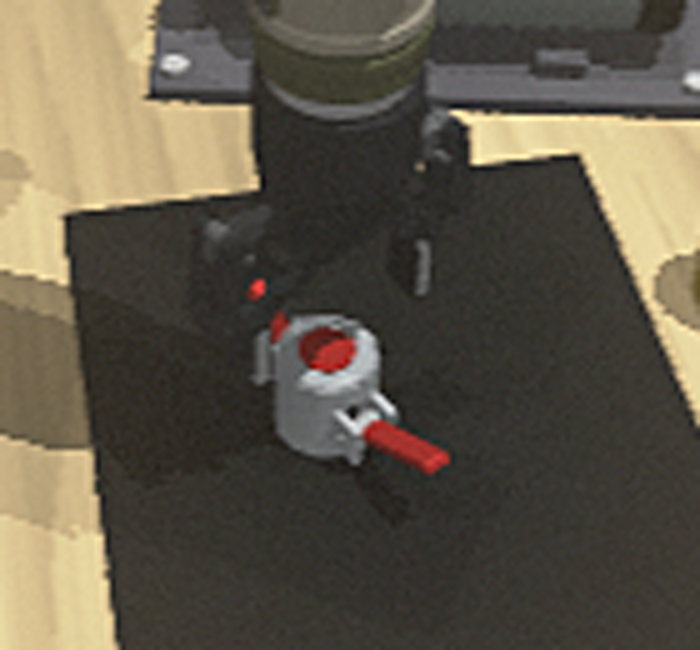

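The picture shows the fingers seeming to stand behind the coupling, with the right fingertip near full-frame (364,248). I'll check that against the projected tool.

Run:
```python
from h import *
s=get_state();print(s["joint_pos"],s["tcp_pos"])
for n in ("side","top"):
    p=read_camera(n); c=cloud(p)
    t=s["tcp_pos"];j=np.array([np.cos(.47),np.sin(.47),0])
    for z in (0,.013,.03): print(n,z,proj(p,np.array([t+j*.045+[0,0,z],t-j*.045+[0,0,z],t+[0,0,z]])).round(1).tolist())
    print(proj(p,[.488,-.239,.052]))
    if n=="side": print(pts(p,[[364,245],[363,248],[364,240],[330,252],[345,262],[335,232]]).round(3))
    else: print(pts(p,[[362,195]]).round(3)); save(p,"g1t.png",(300,130,430,250),5)
    np.savez("g1"+n+".npz",**p)
```

```text
[-6.03729356e-01  3.68897263e-01 -3.22972525e-01  8.76634562e-01
  1.04161257e-04  5.05464757e-01] [ 0.48904811 -0.24003848  0.01978244]
side 0 [[359.3, 261.0], [330.6, 277.8], [345.2, 269.2]]
side 0.013 [[359.5, 257.5], [330.6, 274.4], [345.3, 265.8]]
side 0.03 [[359.8, 252.9], [330.5, 269.7], [345.5, 261.1]]
[[344.99883754 260.25034767]]
[[ 0.535 -0.232  0.09 ]
 [ 0.533 -0.231  0.078]
 [ 0.534 -0.231  0.106]
 [ 0.446 -0.272  0.124]
 [ 0.486 -0.247  0.055]
 [ 0.459 -0.263  0.176]]
top 0 [[354.6, 184.7], [367.6, 208.6], [361.1, 196.6]]
top 0.013 [[355.0, 183.9], [368.1, 208.0], [361.5, 195.9]]
top 0.03 [[355.5, 182.9], [368.8, 207.2], [362.1, 195.0]]
[[361.85294575 195.21101221]]
[[ 0.388 -0.172  0.625]]
```

View pics/g1t.png

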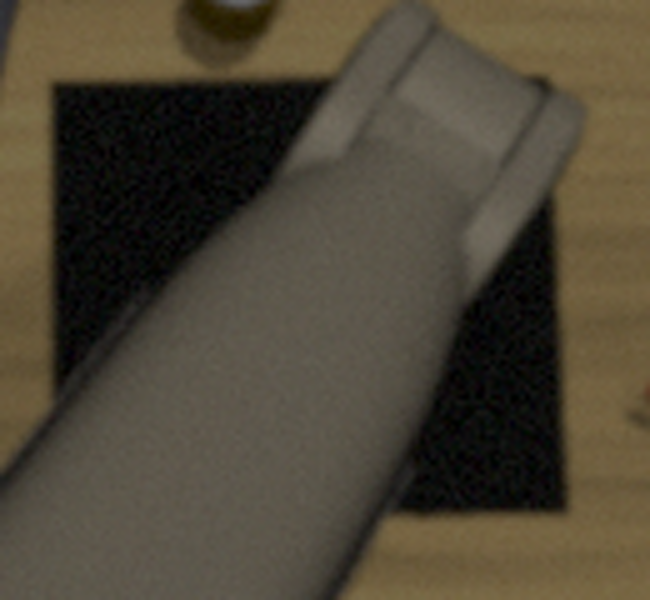

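Run:
```python
from h import *
p=dict(np.load("g1side.npz")); c=cloud(p)
for v in range(228,284,3): print(v,(c[v,318:374:3,2]*1000).round().astype(int).tolist())
im=(np.clip(p["img"].astype(float)*3,0,255)).astype(np.uint8); q=dict(img=im); save(q,"g1b.png",(290,200,410,300),6)
```

```text
228 [2, -1, -1, -1, 4, 179, 186, 193, 195, 197, 197, 194, 195, 192, 154, 3, 126, 127, 134]
231 [2, 3, 0, 1, 4, 170, 178, 177, 173, 169, 164, 159, 160, 160, 150, 147, 124, 122, 124]
234 [4, 176, 178, 174, 174, 170, 170, 169, 163, 165, 166, 150, 142, 1, 142, 137, 125, 1, 5]
237 [4, 171, 174, 176, 165, 140, 165, 161, 157, 161, 154, 142, 132, 3, 104, 112, 116, 1, 3]
240 [2, 164, 171, 172, 157, 135, 3, 149, 155, 148, 134, 0, 2, 4, 96, 105, 97, 5, 4]
243 [147, 154, 163, 161, 136, 139, 136, 146, 145, 4, 0, 0, 6, 2, 85, 94, 85, 2, 1]
246 [139, 146, 156, 153, 122, 134, 142, 139, 1, 1, 3, 2, 4, 4, 77, 85, 4, 4, 5]
249 [131, 129, 147, 144, 121, 131, 130, 127, 1, 3, 2, 0, 6, 5, 3, 75, 2, 2, 2]
252 [123, 126, 139, 134, 124, 124, 37, 3, 2, 0, 5, 4, -1, 4, -2, 2, 1, 4, 3]
255 [4, 123, 130, 123, 120, 117, 34, 54, 54, 54, 54, 53, 2, 3, 3, 1, 2, 1, 5]
258 [0, 5, 123, 98, 103, 104, 51, 54, 54, 55, 55, 54, 54, 3, 0, 1, 3, 2, 2]
261 [3, 2, 3, 84, 91, 93, 52, 51, 55, 54, 54, 54, 52, 3, 5, 3, 4, 4, 1]
264 [4, -1, 2, -1, 83, 82, 50, 54, 51, 53, 52, 55, 54, 3, 1, 2, 3, 3, 0]
267 [1, 1, 1, 5, 4, 4, 38, 49, 51, 52, 50, 50, 42, 3, 4, 3, 4, 4, 3]
270 [1, 3, 5, 2, 2, 2, 26, 37, 40, 43, 45, 37, 32, 37, 1, 3, 3, 1, 2]
273 [3, 2, 0, 3, -1, 1, 18, 27, 31, 35, 36, 30, 30, 32, 1, 4, 3, 1, 4]
276 [1, 2, 3, 0, 1, 2, 5, 16, 21, 23, 28, 34, 34, 35, 39, 1, 2, -1, 3]
279 [2, 1, 2, 752, 1, 2, 2, 6, 10, 11, 16, 27, 2, 38, 43, 47, 51, 2, 2]
282 [2, 3, 1, 0, 2, 2, 3, 2, 1, 3, 2, 15, 3, 3, 2, 49, 51, 49, 2]
```

View pics/g1b.png

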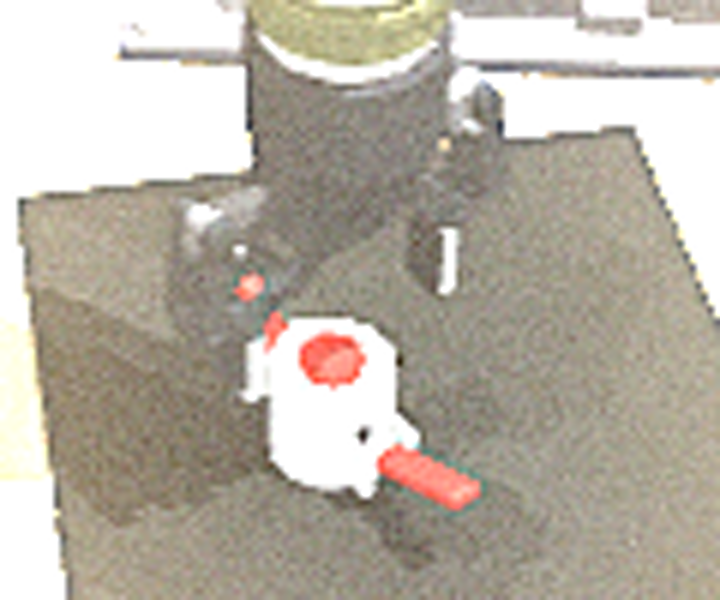

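The depth map puts the fingertip ends at z≈0.077, though the reported TCP z is 0.020. I'll check the start picture for the same disagreement before closing.

Run:
```python
from h import *
p=dict(np.load("side0.npz")); c=cloud(p); 
print(proj(p,[[.142,-.557,.193],[.142,-.557,.25]]))
for v in range(340,400,4): print(v,[(round(float(a[0]),3),round(float(a[1]),3),round(float(a[2]),3)) for a in c[v,104:160:8]])
save(p,"s0f.png",(60,300,200,400),5)
q=read_camera("side");c=cloud(q);s=get_state();print(s["clock"],s["tcp_pos"])
for v in range(228,264,3): print(v,(c[v,318:374:3,2]*1000).round().astype(int).tolist())
```

```text
[[155.73113654 389.3742457 ]
 [143.17289192 370.41403697]]
340 [(0.151, -0.593, 0.386), (0.158, -0.592, 0.382), (0.163, -0.589, 0.376), (0.167, -0.585, 0.367), (0.164, -0.568, 0.34), (0.137, -0.514, 0.256), (0.043, -0.349, 0.002)]
344 [(0.149, -0.594, 0.38), (0.156, -0.593, 0.377), (0.161, -0.59, 0.37), (0.166, -0.586, 0.361), (0.162, -0.57, 0.335), (0.134, -0.514, 0.246), (0.045, -0.36, 0.004)]
348 [(0.147, -0.594, 0.373), (0.154, -0.593, 0.37), (0.159, -0.591, 0.363), (0.16, -0.582, 0.347), (0.163, -0.574, 0.333), (0.029, -0.365, 0.0), (0.045, -0.367, -0.001)]
352 [(0.145, -0.596, 0.368), (0.151, -0.593, 0.362), (0.157, -0.591, 0.356), (0.161, -0.587, 0.347), (0.162, -0.577, 0.329), (0.031, -0.375, 0.001), (0.047, -0.377, 0.0)]
356 [(0.129, -0.58, 0.334), (0.148, -0.593, 0.354), (0.155, -0.593, 0.351), (0.161, -0.591, 0.345), (0.161, -0.58, 0.325), (0.032, -0.384, 0.0), (0.049, -0.387, 0.001)]
360 [(-0.05, -0.378, -0.001), (0.147, -0.596, 0.35), (0.153, -0.594, 0.344), (0.161, -0.594, 0.343), (0.158, -0.579, 0.315), (0.035, -0.394, 0.002), (0.051, -0.395, 0.0)]
364 [(-0.046, -0.389
[... 1852 characters left out ...]
, 165, 139, 166, 159, 156, 159, 157, 140, 131, 1, 107, 112, 114, 5, 2]
240 [3, 163, 171, 171, 157, 135, 1, 147, 154, 149, 133, 2, 3, 3, 95, 104, 97, -1, 3]
243 [147, 154, 161, 163, 135, 137, 136, 146, 142, 4, 3, 2, 3, 1, 84, 93, 85, 2, 2]
246 [139, 146, 155, 152, 122, 132, 139, 140, 2, 3, 2, 2, 2, 1, 76, 83, 1, 5, 3]
249 [131, 131, 149, 143, 122, 130, 752, 127, 4, 2, 4, 2, 5, 2, 0, 74, 0, 3, 4]
252 [123, 129, 138, 135, 123, 126, 38, 3, 1, 0, 2, 1, 1, 3, 0, 0, 6, 3, 3]
255 [5, 121, 130, 125, 120, 116, 752, 52, 53, 55, 53, 52, 2, 2, 1, 3, 3, 3, 3]
258 [2, 2, 119, 100, 104, 103, 50, 52, 52, 53, 53, 52, 55, 4, 5, 2, 4, 2, 4]
261 [5, 2, 2, 85, 93, 95, 49, 53, 54, 54, 51, 52, 51, 5, 4, 2, 1, 3, 1]
```

View pics/s0f.png

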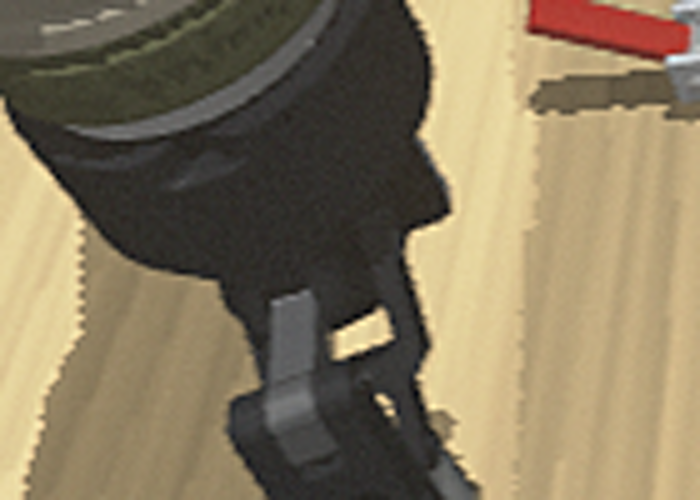

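Both fingertip ends measure about 0.076–0.083 m high in the side view, and the gripper body is high by a similar amount, while xy agrees. The pads are clearly still above the coupling's top. I'll go down 2 cm, then look and feel rather than trust the reported z.

Emit:
send_rows:
  deltas:
    - [[0,0,-0.5,0,0,0],[0,0,-1,0,0,0],[0,0,-1.5,0,0,0],[0,0,-2,0,0,0],[0,0,-2,0,0,0]]

```text
clock: 3.5
tcp_pos: [0.4874, -0.2387, -0.0027]
orientation: [-0.001, 0.526, 0.85, 0.0]
wrist_force: [-0.3, 0.2, -1.0]
finger_gap: 0.0856
```

Run:
```python
from h import *
p=read_camera("side"); q=dict(img=(np.clip(p["img"].astype(float)*2.5,0,255)).astype(np.uint8)); save(q,"g2.png",(290,200,410,300),6)
c=cloud(p);s=get_state();print(s["clock"],s["tcp_pos"],s["wrist_force"],s["joint_pos"].round(3))
for v in range(228,284,3): print(v,(c[v,318:374:3,2]*1000).round().astype(int).tolist())
```

```text
3.55 [ 0.48763183 -0.23886133 -0.00226433] [-0.16164465 -0.61636909  0.32909977] [-0.603  0.393 -0.35   0.83   0.     0.505]
228 [3, 2, 2, 2, 3, 181, 188, 190, 195, 196, 198, 196, 193, 190, 185, 173, 133, 137, 133]
231 [2, 1, 2, 3, 1, 173, 179, 183, 187, 186, 187, 187, 184, 183, 174, 5, 106, 126, 120]
234 [3, 2, 2, 3, 1, 163, 169, 173, 175, 179, 179, 179, 177, 171, 104, 104, 104, 115, 111]
237 [1, 3, 4, 4, 148, 155, 159, 155, 168, 169, 169, 168, 166, 138, 752, 101, 102, 102, 103]
240 [4, 152, 153, 151, 151, 149, 152, 147, 146, 145, 142, 129, 122, 125, 120, 116, 102, 3, 0]
243 [1, 151, 153, 153, 146, 145, 144, 139, 136, 140, 136, 118, 1, 77, 85, 96, 91, 5, 2]
246 [136, 144, 152, 149, 118, 112, 127, 128, 133, 130, 111, 3, 2, 68, 76, 84, 2, 3, 2]
249 [127, 132, 144, 141, 136, 117, 4, 124, 123, 3, 5, 3, 3, 57, 66, 71, 2, 4, 1]
252 [118, 129, 137, 131, 100, 112, 119, 120, 4, 3, 0, 3, -1, 1, 56, 62, 2, 2, 3]
255 [109, 108, 129, 123, 2, 111, 111, 106, 53, 54, 53, 53, 2, 5, 3, 5, 1, 3, 1]
258 [103, 107, 118, 113, 102, 102, 51, 54, 53, 53, 53, 52, 53, 4, 1, 1, 1, 4, 3]
261 [5, 104, 108, 103, 98, 92, 52, 52, 54, 56, 54, 54, 51, 3, 2, 3, 2, 4, 2]
264 [2, 4, 99, 76, 80, 78, 48, 54, 54, 52, 54, 54, 52, 2, 2, 1, 0, 2, 0]
267 [3, 2, 1, 70, 69, 68, 38, 50, 50, 51, 51, 52, 41, 2, 2, 1, 1, 1, 2]
270 [2, 3, 2, 1, 58, 58, 25, 39, 43, 42, 45, 39, 30, 36, 1, 5, 0, 0, 2]
273 [2, 2, 4, 1, 5, 4, 13, 29, 33, 33, 37, 31, 31, 32, 1, 2, 4, 2, 4]
276 [2, 2, 2, 2, 2, 1, 5, 15, 21, 22, 30, 38, 34, 36, 40, 2, 4, 0, 2]
279 [2, 2, 2, 1, 1, 0, 3, 5, 8, 9, 16, 26, 5, 39, 42, 49, 51, 1, 3]
282 [4, 2, 2, 3, 3, 3, 3, 4, 3, 3, 4, 15, 2, 1, 1, 48, 52, 49, 1]
```

View pics/g2.png

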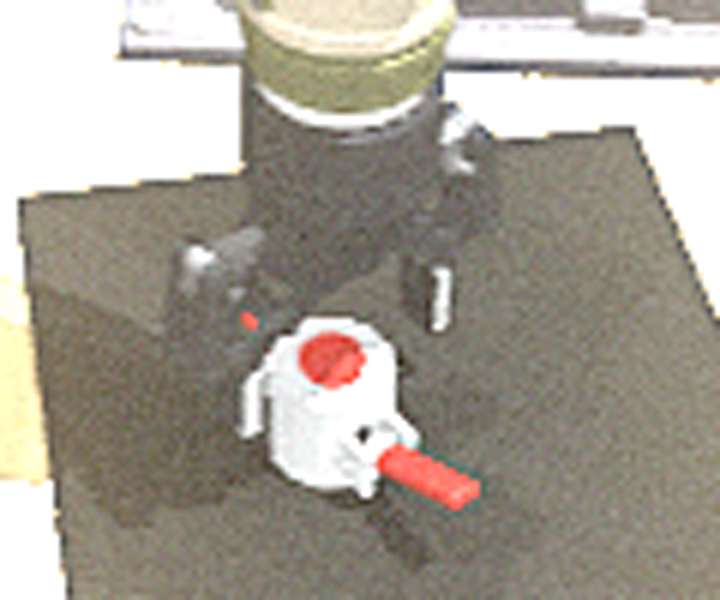

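Run:
```python
from h import *
p=read_camera("side"); c=cloud(p).reshape(-1,3)
d=c[:,:2]-[.488,-.239]; a=np.radians(27.1); j=d@[np.cos(a),np.sin(a)]; w=d@[-np.sin(a),np.cos(a)]
for lo,hi in ((.05,.06),(.06,.07),(.07,.08),(.08,.09),(.09,.1),(.1,.115)):
    for sg in (1,-1):
        k=(c[:,2]>lo)&(c[:,2]<hi)&(abs(j)<.075)&(abs(w)<.05)&(j*sg>.03)
        if k.sum(): print(lo,sg,k.sum(),"j",(j[k].min()*1e3).round(1),(j[k].max()*1e3).round(1),"w",(w[k].min()*1e3).round(1),(w[k].max()*1e3).round(1), "zmin",c[k][:,2].min().round(4))
```

```text
0.05 1 18 j 42.3 55.8 w -13.0 9.5 zmin 0.0506
0.05 -1 7 j -50.9 -44.8 w -12.2 -7.8 zmin 0.0518
0.06 1 26 j 41.7 55.2 w -13.8 8.5 zmin 0.0602
0.06 -1 29 j -56.0 -41.4 w -11.8 5.9 zmin 0.06
0.07 1 26 j 41.6 55.3 w -13.7 9.5 zmin 0.0701
0.07 -1 27 j -56.7 -41.8 w -13.5 1.8 zmin 0.0702
0.08 1 24 j 42.9 49.4 w -13.8 8.9 zmin 0.0805
0.08 -1 12 j -56.2 -42.0 w -12.9 -6.2 zmin 0.0816
0.09 1 22 j 42.0 74.7 w -15.4 -0.5 zmin 0.0922
0.09 -1 28 j -73.5 -39.0 w -14.5 7.9 zmin 0.0911
0.1 1 78 j 30.8 73.4 w -19.4 8.2 zmin 0.1
0.1 -1 129 j -74.5 -30.6 w -18.9 12.1 zmin 0.1
```

The fingers straddle the coupling evenly (±42 mm). Their ends are at z≈0.051 for a reported −0.002, so reported z reads about 4 cm too low. I'll go down another 2.2 cm, shift 1 mm across and close.

Emit:
send_rows:
  deltas:
    - [[-0.07,0.13,-0.5,0,0,0],[-0.07,0.13,-1,0,0,0],[-0.07,0.13,-1.5,0,0,0],[-0.07,0.13,-2,0,0,0],[-0.07,0.13,-2.2,0,0,0],[-0.07,0.13,-2.2,0,0,0]]

```text
clock: 4.2
tcp_pos: [0.4871, -0.2377, -0.0241]
orientation: [-0.0, 0.526, 0.85, 0.0]
wrist_force: [-0.4, -0.2, 0.0]
finger_gap: 0.0856
```

Run:
```python
from h import *
s=get_state();print(s["tcp_pos"],s["wrist_force"])
p=read_camera("side"); c=cloud(p).reshape(-1,3)
d=c[:,:2]-[.488,-.239]; a=np.radians(27.1); j=d@[np.cos(a),np.sin(a)]; w=d@[-np.sin(a),np.cos(a)]
for lo,hi in ((.02,.03),(.03,.04),(.04,.05),(.05,.06),(.06,.07),(.07,.08)):
    for sg in (1,-1):
        k=(c[:,2]>lo)&(c[:,2]<hi)&(abs(j)<.075)&(abs(w)<.05)&(j*sg>.03)
        if k.sum(): print(lo,sg,k.sum(),"j",(j[k].min()*1e3).round(1),(j[k].max()*1e3).round(1),"w",(w[k].min()*1e3).round(1),(w[k].max()*1e3).round(1), "zmin",c[k][:,2].min().round(4))
save(p,"g3.png",(290,200,410,300),6)
```

```text
[ 0.48708403 -0.23766185 -0.02410782] [-0.43467089 -0.23610872  0.00521471]
0.02 1 4 j 43.5 45.0 w -5.8 2.5 zmin 0.0282
0.02 -1 1 j -48.4 -48.4 w -8.2 -8.2 zmin 0.029
0.03 1 19 j 41.5 55.7 w -11.7 10.7 zmin 0.0303
0.03 -1 11 j -54.9 -43.4 w -10.0 0.3 zmin 0.031
0.04 1 26 j 42.4 54.6 w -13.2 10.1 zmin 0.0405
0.04 -1 26 j -56.2 -42.8 w -11.0 5.9 zmin 0.0403
0.05 1 24 j 42.3 56.7 w -11.6 8.1 zmin 0.0502
0.05 -1 19 j -56.3 -43.5 w -10.6 1.6 zmin 0.0501
0.06 1 17 j 43.1 49.9 w -12.8 7.9 zmin 0.0602
0.06 -1 10 j -56.2 -43.0 w -11.0 -3.1 zmin 0.0605
0.07 1 33 j 41.5 73.4 w -15.1 10.4 zmin 0.0723
0.07 -1 50 j -73.6 -37.1 w -12.9 10.6 zmin 0.07
```

View pics/g3.png

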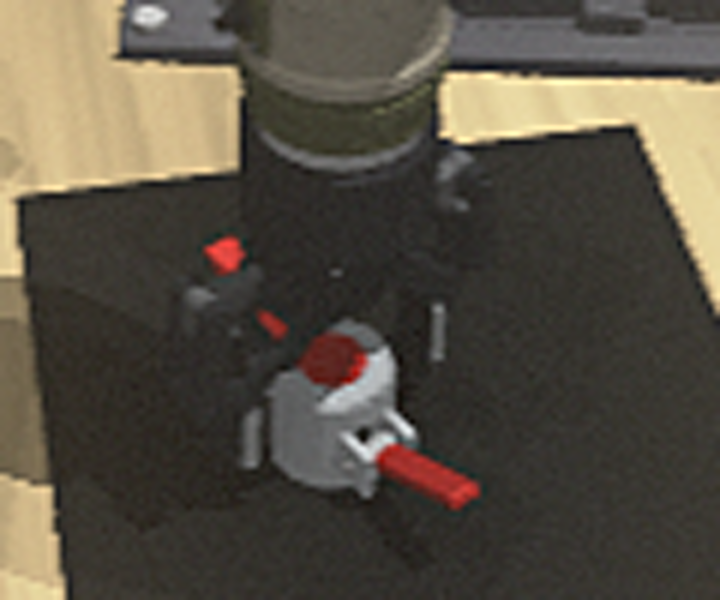

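The fingers are now down either side of the coupling (crop (440,340) and (250,440)) with their ends at z≈0.028 and no contact force. Closing.

Emit:
send_rows:
  deltas:
    - [[0,0,0,0,0,0],[0,0,0,0,0,0],[0,0,0,0,0,0],[0,0,0,0,0,0],[0,0,0,0,0,0],[0,0,0,0,0,0],[0,0,0,0,0,0],[0,0,0,0,0,0]]
  jaw: -1
  force: 100

```text
clock: 5.05
tcp_pos: [0.488, -0.2382, -0.0229]
orientation: [0.001, 0.526, 0.85, 0.0]
wrist_force: [0.7, 1.2, 5.6]
finger_gap: 0.0478
```

Run:
```python
from h import *
s=get_state();print(s["tcp_pos"],s["wrist_force"],s["ft_torque"],s["finger_gap"])
p=read_camera("side"); save(p,"g4.png",(290,200,410,300),6)
```

```text
[ 0.48804518 -0.23816681 -0.02290501] [0.71314473 1.19220098 5.55929996] [ 0.18583555  0.05387922 -0.00964377] 0.04780931284049165
```

View pics/g4.png

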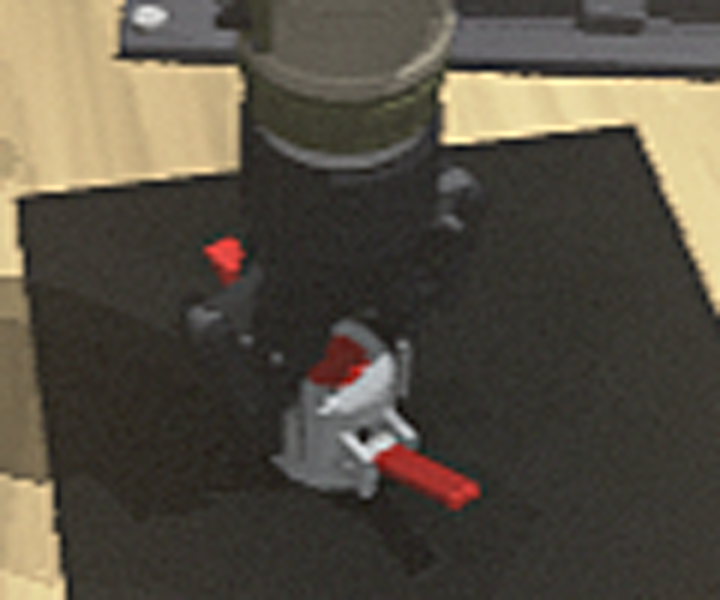

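Gripped: gap 47.8 mm and the coupling is still upright. Lifting and carrying it above the outlet, turning the arms square to the motor.

Emit:
send_rows:
  deltas:
    - [[0,0,1,0,0,0],[0,0,4,0,0,0],[0,0,8,0,0,0],[0,0,12.5,0,0,0],[0,0,17,0,0,0],[0.5,2,21,0,0,-4],[1,5,24,0,0,-10],[2,9,25.5,0,0,-17],[3,13.5,26,0,0,-25],[4,18,26,0,0,-33],[5,22.5,26,0,0,-40],[5.3,26,26,0,0,-42]]

```text
clock: 6.3
tcp_pos: [0.54, 0.0247, 0.2359]
orientation: [-0.001, 0.797, 0.604, -0.0]
wrist_force: [0.2, -0.2, -3.4]
finger_gap: 0.0481
```

Emit:
send_rows:
  deltas:
    - [[0,2,0,0,0,0],[0,3.7,0,0,0,0],[0,4.75,0,0,0,0],[0,4.75,0,0,0,0],[0,4.75,0,0,0,0]]

```text
clock: 6.8
tcp_pos: [0.5402, 0.0691, 0.2362]
orientation: [0.0, 0.796, 0.605, -0.0]
wrist_force: [0.1, 0.1, -4.5]
finger_gap: 0.0475
```

Run:
```python
from h import *
s=get_state();print(s["clock"],s["tcp_pos"],s["orientation"],s["wrist_force"],s["finger_gap"],s["joint_pos"].round(2))
for n in ("side","top"):
    p=read_camera(n); np.savez("h1"+n+".npz",**p); save(p,"h1"+n+".png",(280,60,440,180) if n=="side" else (210,90,340,210),5)
```

```text
6.8 [0.54017469 0.06910655 0.23617233] [ 2.61009360e-05  7.95955623e-01  6.05354793e-01 -4.69277050e-04] [ 0.08071077  0.14743848 -4.52880138] 0.04754329377971374 [-0.02  0.25  0.06  1.38 -0.    1.82]
```

View pics/h1side.png

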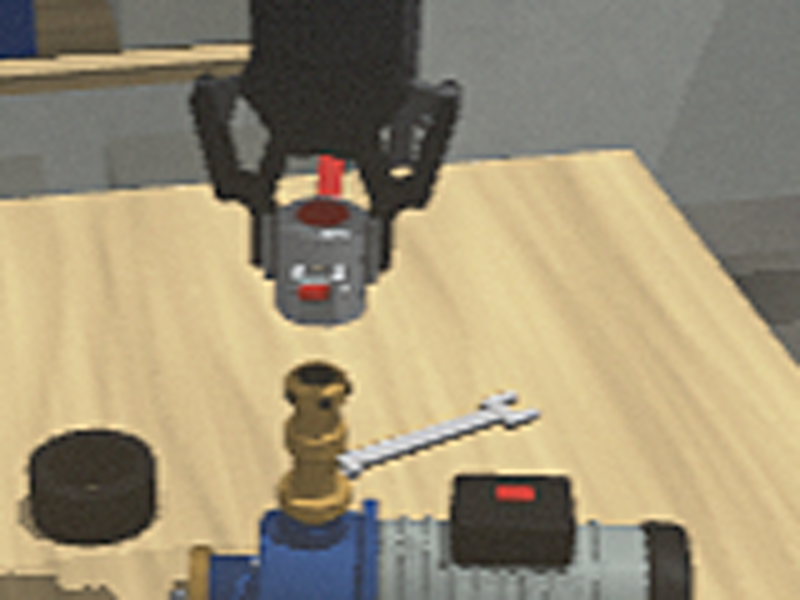

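View pics/h1top.png

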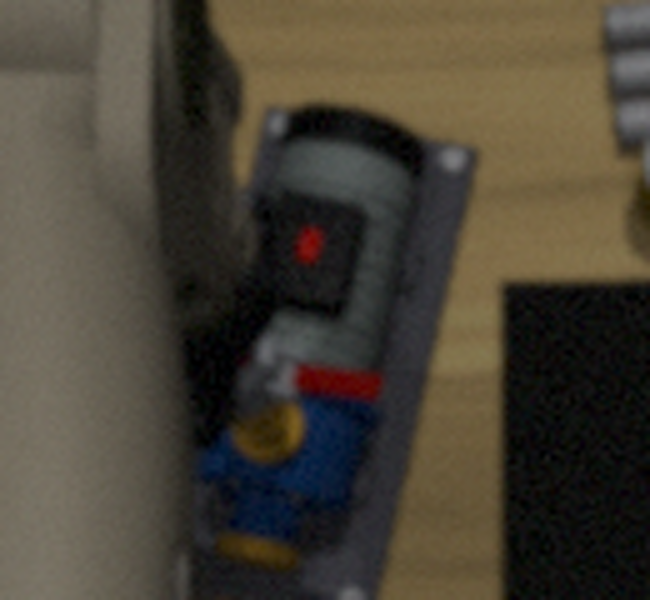

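The coupling hangs upright over the adaptor, mouth at crop (322,318) against the adaptor top at (320,375), arms open. I'll measure the offset between them in the same picture.

Run:
```python
from h import *
from scipy.optimize import least_squares
p=dict(np.load("h1side.npz")); I=p["img"].astype(int); c=cloud(p)
q=c.reshape(-1,3)
def fit(k,r,n):
    b=q[k]*1000
    res=least_squares(lambda a:np.hypot(b[:,0]-a[0],b[:,1]-a[1])-r,[540,68],loss="soft_l1"); print(n,res.x.round(2),len(b),"rms",np.sqrt((res.fun**2).mean()).round(2),"x",b[:,0].min().round(1),b[:,0].max().round(1),"y",b[:,1].min().round(1))
near=(abs(q[:,0]-.54)<.035)&(abs(q[:,1]-.065)<.04)
print("coupling zmin",np.sort(q[near&(q[:,2]>.235)][:,2])[:5])
for lo,hi in ((.262,.275),(.265,.272)):
    fit(near&(q[:,2]>lo)&(q[:,2]<hi)&(q[:,1]<.062)&(abs(q[:,0]-.54)<.022),24.8,"coup")
for z in np.arange(.255,.325,.005):
    k=near&(q[:,2]>z)&(q[:,2]<z+.005); print(round(z,3),k.sum(),q[k].min(0).round(4),q[k].max(0).round(4))
fit(near&(q[:,2]>.2)&(q[:,2]<.2125),18,"adap")
fit(near&(q[:,2]>.2)&(q[:,2]<.2125)&(q[:,1]<.062),18,"adap")
for v in range(112,145): 
    print(v,(c[v,334:358,2]*1000).round().astype(int).tolist())
```

```text
coupling zmin [0.25901261 0.25976515 0.26061876 0.26071541 0.26115767]
coup [542.18  68.56] 55 rms 3.08 x 518.6 560.7 y 31.0
coup [542.46  69.1 ] 29 rms 0.96 x 518.6 560.4 y 43.5
0.255 2 [0.5543 0.0474 0.259 ] [0.5647 0.0581 0.2598]
0.26 25 [0.5175 0.042  0.2606] [0.564  0.0678 0.265 ]
0.265 30 [0.5171 0.0435 0.2651] [0.5639 0.0898 0.2696]
0.27 24 [0.5175 0.031  0.2703] [0.5639 0.0897 0.2749]
0.275 29 [0.512  0.0263 0.2752] [0.5634 0.0675 0.2798]
0.28 35 [0.5071 0.0291 0.2801] [0.5735 0.0704 0.2847]
0.285 44 [0.5072 0.0287 0.2852] [0.5736 0.0727 0.2899]
0.29 53 [0.505  0.0279 0.2901] [0.5733 0.0736 0.295 ]
0.295 52 [0.5067 0.0274 0.295 ] [0.5728 0.0719 0.2999]
0.3 50 [0.505  0.0412 0.3001] [0.5749 0.0733 0.3048]
0.305 52 [0.5075 0.0418 0.3051] [0.5744 0.0723 0.3099]
0.31 146 [0.507  0.0432 0.31  ] [0.5749 0.0908 0.3148]
0.315 13 [0.5064 0.0491 0.3151] [0.5746 0.0808 0.3189]
0.32 17 [0.5061 0.0442 0.3208] [0.5736 0.068  0.3249]
0.325 17 [0.5066 0.0453 0.3251] [0.5731 0.0663 0.33  ]
adap [540.88  70.04] 39 rms 2.1 x 522.2 560.2 y 48.8
adap [539.9   70.02] 34 rms 2.14 x 522.2 558.5 y 48
[... 2699 characters left out ...]
[1, 0, 1, 209, 211, 214, 215, 217, 216, 215, 216, 215, 213, 213, 214, 210, 209, 2, 1, 5, 3, 4, -1, 1]
139 [1, 0, 3, 209, 212, 212, 212, 211, 214, 213, 213, 212, 210, 211, 209, 207, 2, 2, 0, 1, 4, 3, 0, -1]
140 [2, 1, 3, 1, 209, 208, 207, 209, 211, 209, 212, 211, 211, 207, 207, 2, -3, 2, 1, 2, 0, 0, 4, 0]
141 [0, 0, 0, 2, 2, 199, 207, 207, 206, 206, 206, 207, 206, 201, 2, 4, 0, 3, 0, 2, 3, 1, 1, 0]
142 [3, 0, 1, 2, -1, 198, 198, 199, 199, 202, 201, 201, 199, 199, 1, 0, 2, 1, 1, 2, -3, 2, 1, 3]
143 [2, 3, 3, 0, 182, 193, 196, 196, 198, 198, 200, 197, 196, 193, 185, 4, 4, 2, 3, 0, -1, 1, 4, 1]
144 [3, 2, 0, 183, 186, 189, 191, 196, 195, 193, 193, 194, 193, 190, 185, 185, 3, 2, 1, 2, 4, 1, 2, 0]
```

Rim z≈0.2165 and mouth z≈0.261, so 45 mm apart, laterally within about 1 mm. I'll go down 3.7 cm with a small correction and compare again.

Emit:
send_rows:
  deltas:
    - [[0,0.05,-1,0,0,0],[0,0.05,-2.2,0,0,0],[0,0.05,-3.2,0,0,0],[0,0.05,-3.7,0,0,0],[0,0.05,-3.7,0,0,0],[0,0.05,-3.7,0,0,0]]

```text
clock: 7.5
tcp_pos: [0.5404, 0.0701, 0.1994]
orientation: [-0.0, 0.796, 0.605, -0.0]
wrist_force: [-0.1, -0.3, -4.2]
finger_gap: 0.0474
```

Run:
```python
from h import *
from scipy.optimize import least_squares
s=get_state();print(s["clock"],s["tcp_pos"],s["wrist_force"],s["ft_torque"])
p=read_camera("side"); t=read_camera("top"); np.savez("h2side.npz",**p); np.savez("h2top.npz",**t)
save(p,"h2side.png",(300,90,400,180),7);save(t,"h2top.png",(220,120,320,200),7)
q=cloud(p).reshape(-1,3)
near=(abs(q[:,0]-.54)<.035)&(abs(q[:,1]-.065)<.04)
for z in np.arange(.195,.26,.004):
    k=near&(q[:,2]>z)&(q[:,2]<z+.004)
    if k.sum():
        b=q[k&(abs(q[:,0]-.54)<.012)]; print(round(z,3),k.sum(),q[k].min(0).round(4)[:2],q[k].max(0).round(4)[0],"xmid",(q[k].min(0)[0]+q[k].max(0)[0]).round(4)/2)
```

```text
7.5 [0.54040521 0.07009492 0.19936225] [-0.06360614 -0.29390012 -4.20134218] [ 0.06521579 -0.051473    0.04599824]
0.195 14 [0.529  0.0552] 0.5509 xmid 0.53995
0.199 6 [0.5332 0.0557] 0.547 xmid 0.5401
0.203 8 [0.5294 0.053 ] 0.5556 xmid 0.5425
0.207 18 [0.5229 0.0505] 0.5603 xmid 0.5416
0.211 23 [0.5237 0.048 ] 0.5552 xmid 0.53945
0.215 13 [0.5248 0.0501] 0.5546 xmid 0.5397
0.219 1 [0.5261 0.0535] 0.5261 xmid 0.52615
0.223 18 [0.5174 0.0441] 0.5632 xmid 0.5403
0.227 17 [0.5195 0.0438] 0.5629 xmid 0.5412
0.231 16 [0.5177 0.0389] 0.5619 xmid 0.53975
0.235 22 [0.518  0.0301] 0.5624 xmid 0.5402
0.239 20 [0.5174 0.029 ] 0.5704 xmid 0.5439
0.243 20 [0.5117 0.0282] 0.5694 xmid 0.54055
0.247 31 [0.5076 0.0289] 0.5729 xmid 0.54025
0.251 39 [0.5076 0.0306] 0.572 xmid 0.5398
0.255 41 [0.5072 0.0299] 0.5748 xmid 0.54105
0.259 40 [0.5077 0.0254] 0.5742 xmid 0.54095
```

View pics/h2side.png

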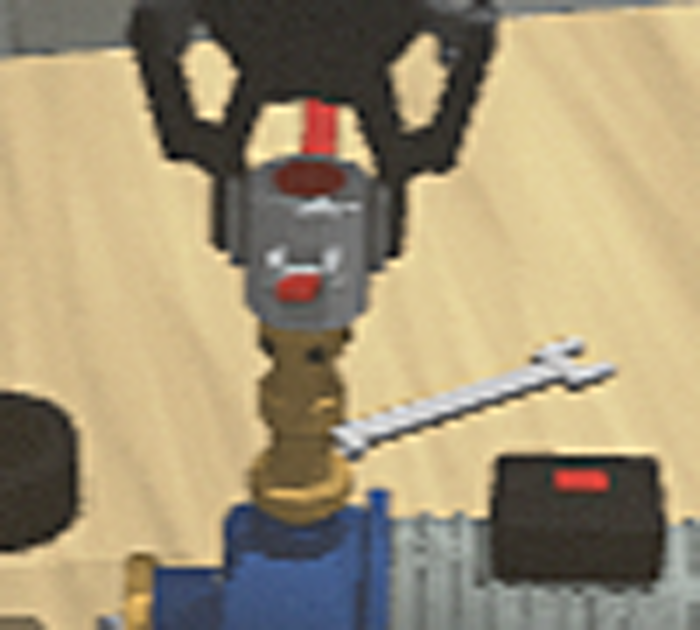

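View pics/h2top.png

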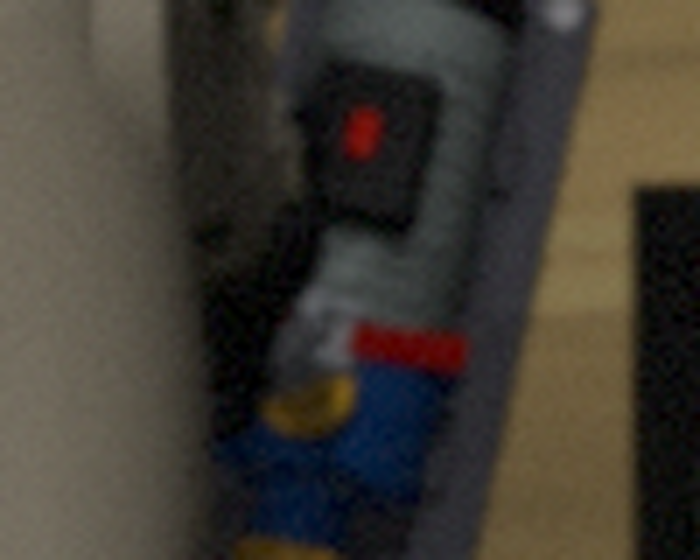

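Aligned in x within about 0.5 mm and close in y; the mouth at crop (305,320) sits just over the rim at (305,335). Now lowering slowly by feel (free-hanging fz = −4.3 N).

Emit:
send_rows:
  deltas:
    - [[0,-0.02,-0.3,0,0,0],[0,-0.02,-0.6,0,0,0],[0,-0.02,-0.8,0,0,0],[0,-0.02,-0.9,0,0,0]]

```text
clock: 8.0
tcp_pos: [0.5403, 0.0699, 0.1901]
orientation: [-0.0, 0.796, 0.605, -0.0]
wrist_force: [-0.4, 0.0, -4.5]
finger_gap: 0.0475
```

Emit:
send_rows:
  deltas:
    - [[0,0,-0.1,0,0,0],[0,0,-0.2,0,0,0]]

```text
clock: 8.2
tcp_pos: [0.5401, 0.07, 0.1884]
orientation: [-0.0, 0.796, 0.605, -0.0]
wrist_force: [-0.7, -1.4, -3.8]
finger_gap: 0.0474
```

Emit:
send_rows:
  deltas:
    - [[0,0,-0.1,0,0,0],[0,0,-0.2,0,0,0],[0,0,-0.2,0,0,0]]

```text
clock: 8.5
tcp_pos: [0.5401, 0.07, 0.187]
orientation: [0.0, 0.796, 0.605, 0.0]
wrist_force: [-4.1, 0.0, 2.8]
finger_gap: 0.0475
```

Emit:
send_rows:
  deltas:
    - [[-0.06,-0.02,0,0,0,0],[-0.08,-0.02,-0.05,0,0,0],[-0.08,-0.02,-0.1,0,0,0]]

```text
clock: 8.8
tcp_pos: [0.5401, 0.0699, 0.1864]
orientation: [0.0, 0.796, 0.605, 0.001]
wrist_force: [-4.4, 1.0, 8.8]
finger_gap: 0.0472
```

Emit:
send_rows:
  deltas:
    - [[-0.1,0,0.05,0,0,0],[-0.1,0,0.05,0,0,0]]

```text
clock: 9.0
tcp_pos: [0.5392, 0.0698, 0.1863]
orientation: [0.0, 0.796, 0.605, 0.001]
wrist_force: [-1.8, 1.5, 3.8]
finger_gap: 0.0471
```

Run:
```python
from h import *
s=get_state();print(s["clock"],s["tcp_pos"],s["orientation"],s["wrist_force"],s["ft_torque"])
p=read_camera("side");save(p,"h3side.png",(300,90,400,180),7)
q=cloud(p).reshape(-1,3)
near=(abs(q[:,0]-.54)<.035)&(abs(q[:,1]-.065)<.04)
for z in np.arange(.195,.26,.004):
    k=near&(q[:,2]>z)&(q[:,2]<z+.004)
    if k.sum(): print(round(z,3),k.sum(),q[k].min(0).round(4)[:2],q[k].max(0).round(4)[0],"xmid",(q[k].min(0)[0]+q[k].max(0)[0]).round(4)/2)
```

```text
9.0 [0.53921473 0.06981817 0.18629595] [4.01852827e-04 7.95895882e-01 6.05433018e-01 6.66039610e-04] [-1.75561676  1.49261489  3.7506194 ] [0.35282524 0.36007196 0.01441097]
0.195 13 [0.5289 0.0564] 0.5502 xmid 0.53955
0.199 5 [0.5329 0.0557] 0.5504 xmid 0.54165
0.203 1 [0.5295 0.0558] 0.5295 xmid 0.52955
0.207 7 [0.5235 0.0454] 0.564 xmid 0.54375
0.211 21 [0.5169 0.0439] 0.5629 xmid 0.5399
0.215 18 [0.5176 0.044 ] 0.5637 xmid 0.54065
0.219 16 [0.5176 0.0379] 0.5632 xmid 0.5404
0.223 20 [0.5168 0.0301] 0.5628 xmid 0.5398
0.227 18 [0.5144 0.0283] 0.5593 xmid 0.53685
0.231 18 [0.5077 0.0346] 0.5666 xmid 0.53715
0.235 28 [0.5089 0.0265] 0.5732 xmid 0.5411
0.239 41 [0.507  0.0254] 0.5705 xmid 0.53875
0.243 40 [0.5066 0.0286] 0.5748 xmid 0.54075
0.247 42 [0.5051 0.0329] 0.5746 xmid 0.53985
0.251 34 [0.5072 0.043 ] 0.5717 xmid 0.53945
0.255 38 [0.5072 0.0422] 0.5745 xmid 0.54085
0.259 115 [0.5076 0.0419] 0.5747 xmid 0.54115
```

View pics/h3side.png

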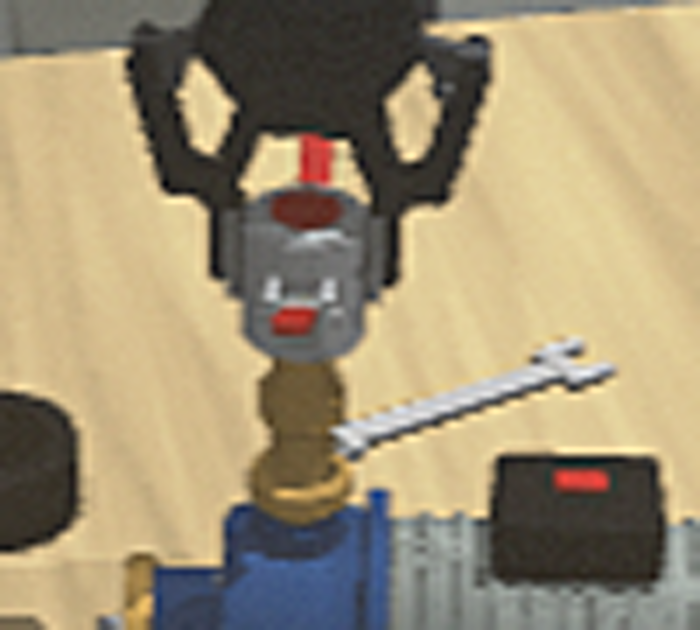

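The mouth is now about 5 mm below the rim with modest force, so it has entered. I'll continue down, easing with the side forces.

Emit:
send_rows:
  deltas:
    - [[-0.05,0.03,-0.05,0,0,0],[-0.05,0.03,-0.15,0,0,0],[-0.05,0.03,-0.25,0,0,0]]

```text
clock: 9.35
tcp_pos: [0.5393, 0.0698, 0.1841]
orientation: [0.001, 0.796, 0.605, 0.001]
wrist_force: [1.0, 0.9, 1.6]
finger_gap: 0.0476
```

Emit:
send_rows:
  deltas:
    - [[0,0.02,-0.15,0,0,0],[0,0.02,-0.3,0,0,0],[0,0.02,-0.45,0,0,0],[0,0.02,-0.6,0,0,0]]

```text
clock: 9.75
tcp_pos: [0.5384, 0.07, 0.1771]
orientation: [0.0, 0.796, 0.605, 0.0]
wrist_force: [1.3, -0.3, 1.4]
finger_gap: 0.0476
```

Emit:
send_rows:
  deltas:
    - [[0.03,0,-0.3,0,0,0],[0.03,0,-0.6,0,0,0],[0.03,0,-0.9,0,0,0],[0.03,0,-1.2,0,0,0],[0.03,0,-1.5,0,0,0]]

```text
clock: 10.25
tcp_pos: [0.5385, 0.0702, 0.1622]
orientation: [0.0, 0.796, 0.605, 0.0]
wrist_force: [0.9, 0.1, 2.3]
finger_gap: 0.047
```

Emit:
send_rows:
  deltas:
    - [[0,0,-0.2,0,0,0],[0,0,-0.4,0,0,0],[0,0,-0.6,0,0,0],[0,0,-0.7,0,0,0]]

```text
clock: 10.65
tcp_pos: [0.5383, 0.0702, 0.155]
orientation: [-0.0, 0.796, 0.605, -0.0]
wrist_force: [1.1, 0.3, -0.3]
finger_gap: 0.0474
```

Emit:
send_rows:
  deltas:
    - [[0,0,-0.1,0,0,0],[0,0,-0.2,0,0,0]]

```text
clock: 10.85
tcp_pos: [0.5383, 0.0702, 0.1535]
orientation: [0.0, 0.796, 0.605, -0.0]
wrist_force: [-0.2, -0.9, 6.1]
finger_gap: 0.0477
```

Emit:
send_rows:
  deltas:
    - [[0,0,-0.05,0,0,0],[0,0,-0.1,0,0,0]]

```text
clock: 11.05
tcp_pos: [0.5384, 0.0702, 0.1532]
orientation: [0.0, 0.796, 0.605, 0.0]
wrist_force: [-1.8, 0.5, 7.0]
finger_gap: 0.0477
```

Emit:
send_rows:
  deltas:
    - [[0,0,-0.05,0,0,0],[0,0,-0.05,0,0,0]]

```text
clock: 11.25
tcp_pos: [0.5384, 0.0702, 0.153]
orientation: [0.0, 0.796, 0.605, 0.0]
wrist_force: [-0.8, -0.5, 7.6]
finger_gap: 0.0476
```

Emit:
send_rows:
  deltas:
    - [[0,0,-0.05,0,0,0],[0,0,-0.1,0,0,0]]

```text
clock: 11.45
tcp_pos: [0.5385, 0.0702, 0.1525]
orientation: [0.0, 0.796, 0.605, 0.001]
wrist_force: [-3.2, -0.3, 12.5]
finger_gap: 0.0479
```

Emit:
send_rows:
  deltas:
    - [[0,0,-0.05,0,0,0],[0,0,-0.1,0,0,0]]

```text
clock: 11.65
tcp_pos: [0.5385, 0.0702, 0.152]
orientation: [0.001, 0.796, 0.605, 0.001]
wrist_force: [-2.7, -1.2, 14.1]
finger_gap: 0.0476
```

Emit:
send_rows:
  deltas:
    - [[-0.03,0,-0.05,0,0,0],[-0.03,0,-0.1,0,0,0]]

```text
clock: 11.85
tcp_pos: [0.5386, 0.0702, 0.1516]
orientation: [0.001, 0.796, 0.605, 0.001]
wrist_force: [-4.0, -1.1, 18.1]
finger_gap: 0.0475
```

Emit:
send_rows:
  deltas:
    - [[0,0,-0.05,0,0,0],[0,0,-0.1,0,0,0]]

```text
clock: 12.05
tcp_pos: [0.5386, 0.0702, 0.1511]
orientation: [0.001, 0.796, 0.605, 0.001]
wrist_force: [-6.0, -1.8, 19.7]
finger_gap: 0.0477
```

Emit:
send_rows:
  deltas:
    - [[-0.07,-0.02,-0.03,0,0,0],[-0.07,-0.02,-0.07,0,0,0]]

```text
clock: 12.25
tcp_pos: [0.5387, 0.0702, 0.1509]
orientation: [0.002, 0.796, 0.605, 0.002]
wrist_force: [-4.4, -0.1, 20.5]
finger_gap: 0.0475
```

Emit:
send_rows:
  deltas:
    - [[-0.03,0,-0.05,0,0,0],[-0.03,0,-0.07,0,0,0]]

```text
clock: 12.45
tcp_pos: [0.5388, 0.0702, 0.1507]
orientation: [0.002, 0.796, 0.605, 0.002]
wrist_force: [-4.4, 0.6, 22.6]
finger_gap: 0.0474
```

Emit:
send_rows:
  deltas:
    - [[-0.02,0,-0.05,0,0,0],[-0.02,0,-0.08,0,0,0],[-0.02,0,-0.08,0,0,0]]

```text
clock: 12.75
tcp_pos: [0.5389, 0.0702, 0.1507]
orientation: [0.002, 0.796, 0.605, 0.003]
wrist_force: [-4.7, -0.1, 26.1]
finger_gap: 0.0471
```

Emit:
send_rows:
  deltas:
    - [[0,0,-0.05,0,0,0],[0,0,-0.07,0,0,0],[0,0,-0.07,0,0,0]]

```text
clock: 13.05
tcp_pos: [0.5389, 0.0702, 0.1506]
orientation: [0.002, 0.796, 0.606, 0.003]
wrist_force: [-6.3, -0.1, 29.4]
finger_gap: 0.0476
```

Below about 0.1507 the push climbed 3 N in 0.1 mm, reaching about 29 N on the wrist plus the weight, so about 33 N. The depth is 42 mm below the rim as expected. It has bottomed, so I'll take a quick look, then release.

Run:
```python
from h import *
p=read_camera("side");save(p,"h4side.png",(300,90,400,180),7)
q=cloud(p).reshape(-1,3)
near=(abs(q[:,0]-.54)<.025)&(abs(q[:,1]-.065)<.04)&(q[:,2]<.3)
for z in np.arange(.16,.24,.005):
    k=near&(q[:,2]>z)&(q[:,2]<z+.005)
    if k.sum(): print(round(z,3),k.sum(),q[k].min(0).round(4)[:2],q[k].max(0).round(4)[0])
print(get_state()["wrist_force"])
```

```text
0.16 14 [0.5289 0.0568] 0.5516
0.165 2 [0.536 0.057] 0.5479
0.17 4 [0.5293 0.0478] 0.5581
0.175 25 [0.5169 0.0444] 0.5618
0.18 13 [0.5173 0.045 ] 0.5614
0.185 18 [0.517  0.0301] 0.561
0.19 16 [0.517  0.0294] 0.5629
0.195 23 [0.5169 0.0307] 0.5621
0.2 33 [0.5172 0.0284] 0.565
0.205 39 [0.5168 0.0309] 0.5648
0.21 37 [0.517  0.0289] 0.5649
0.215 27 [0.5168 0.0424] 0.5619
0.22 40 [0.5167 0.0441] 0.5632
0.225 120 [0.5181 0.0445] 0.5641
0.23 6 [0.5153 0.0494] 0.5644
0.235 1 [0.5639 0.0508] 0.5639
[-6.36466895  0.51114739 29.29065156]
```

View pics/h4side.png

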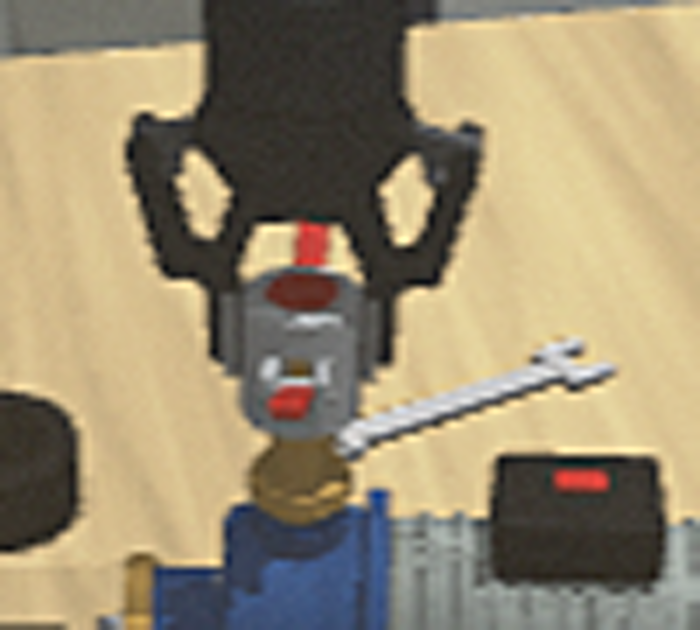

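Home: mouth at z≈0.174 just above the brass flange, arms open. Releasing and rising.

Emit:
send_rows:
  deltas:
    - [[0,0,0,0,0,0],[0,0,0.2,0,0,0],[0,0,0.4,0,0,0],[0,0,0.5,0,0,0],[0,0,1.5,0,0,0],[0,0,4,0,0,0],[0,0,8,0,0,0],[0,0,11,0,0,0],[0,0,12,0,0,0],[0,0,12,0,0,0]]
  jaw: 1

```text
clock: 14.1
tcp_pos: [0.5379, 0.07, 0.2666]
orientation: [0.001, 0.796, 0.605, 0.001]
wrist_force: [0.4, -0.4, -0.3]
finger_gap: 0.0852
```

Run:
```python
from h import *
s=get_state();print(s["clock"],s["tcp_pos"],s["orientation"],s["wrist_force"],s["joint_pos"].round(3))
p=read_camera("side");np.savez("k1.npz",**p);save(p,"k1.png",(290,60,410,180),5)
c=cloud(p);q=c.reshape(-1,3)
I=p["img"].astype(int).reshape(-1,3)
near=(abs(q[:,0]-.54)<.06)&(abs(q[:,1]-.065)<.11)&(q[:,2]<.26)&(q[:,2]>.15)
red=near&(I[:,0]>1.8*I[:,1])&(I[:,0]>70)
for nm,k in (("near arm",red&(q[:,1]<.048)),("disc",red&(abs(q[:,1]-.069)<.02)&(q[:,2]>.22)),("far arm",red&(q[:,1]>.095))):
    print(nm,k.sum(),q[k].min(0).round(4),q[k].max(0).round(4),q[k].mean(0).round(4))
k=near&(q[:,2]>.22)&(q[:,2]<.232)&(I.min(1)>60);print(q[k].mean(0),np.percentile(q[k][:,2],[5,50,95]))
```

```text
14.1 [0.5379393  0.06999322 0.26664611] [0.00102374 0.79594139 0.60537146 0.00128575] [ 0.35792371 -0.3877504  -0.30175333] [-0.019  0.237  0.122  1.452 -0.     1.823]
near arm 23 [ 0.514  -0.0113  0.1998] [0.5328 0.0394 0.2331] [0.5213 0.0042 0.2235]
disc 37 [0.5256 0.0543 0.2318] [0.5515 0.0833 0.2359] [0.5388 0.0694 0.2335]
far arm 44 [0.548  0.1168 0.2186] [0.5627 0.1473 0.2385] [0.5561 0.1295 0.2289]
[0.53961819 0.066357   0.22734231] [0.22118019 0.22774138 0.23189966]
```

View pics/k1.png

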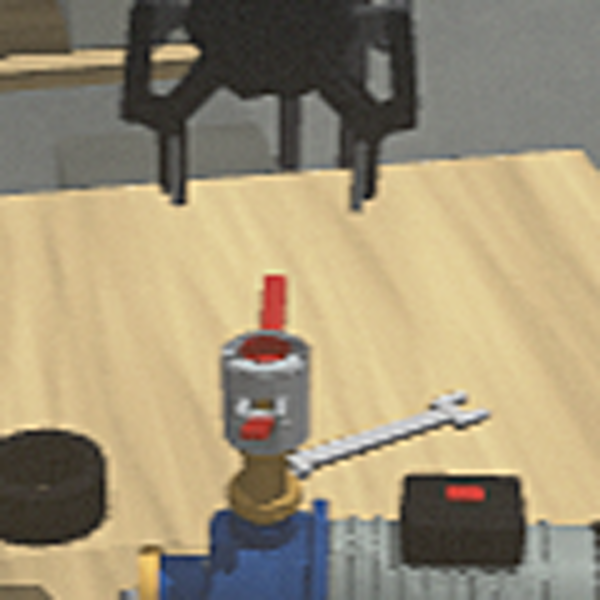

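The disc reads z≈0.2335, which could mean the coupling rose more than the 2 mm. Checking against the seated picture.

Run:
```python
from h import *
p=read_camera("side");c=cloud(p)
for P in ("now",):
    for v in range(124,164,2): print(v,(c[v,333:355,2]*1000).round().astype(int).tolist())
q=c.reshape(-1,3)
near=(abs(q[:,0]-.54)<.022)&(abs(q[:,1]-.065)<.04)&(q[:,2]<.3)
for z in np.arange(.16,.24,.003):
    k=near&(q[:,2]>z)&(q[:,2]<z+.003)
    if k.sum(): print(round(z,3),k.sum(),q[k].min(0).round(4)[:2],q[k].max(0).round(4)[:2])
S=dict(np.load("side0.npz"))
cs=cloud(S)
for v in range(252,284,2): print(v,(cs[v,335:358,2]*1000).round().astype(int).tolist())
```

```text
124 [0, 2, 3, 1, 3, 1, 2, 1, 1, 220, 223, 224, 221, 221, 1, -1, 2, 0, 3, 1, 2, 0]
126 [2, 1, 0, 3, 1, 0, -2, 233, 233, 233, 233, 233, 232, 234, 234, -2, 1, 4, 1, 0, 1, 2]
128 [2, 4, 3, 232, 233, 232, 234, 233, 233, 752, 234, 232, 233, 233, 234, 233, 234, 231, 231, 0, 1, 5]
130 [5, 0, 231, 231, 232, 232, 234, 233, 233, 234, 233, 234, 233, 233, 233, 232, 233, 234, 234, 231, 3, 0]
132 [1, 227, 230, 232, 233, 233, 233, 232, 232, 231, 234, 232, 232, 233, 232, 233, 233, 231, 231, 224, -1, 3]
134 [2, 2, 224, 226, 228, 231, 230, 231, 232, 231, 233, 231, 231, 752, 230, 229, 230, 228, 225, 219, 0, 0]
136 [0, 2, 220, 221, 222, 225, 223, 229, 224, 227, 226, 227, 226, 226, 225, 225, 224, 220, 218, 212, 3, 4]
138 [4, 0, 211, 215, 215, 218, 219, 220, 220, 220, 752, 219, 221, 221, 218, 217, 217, 216, 214, 206, 1, 2]
140 [0, 1, 205, 207, 211, 215, 217, 213, 752, 208, 211, 211, 214, 218, 217, 212, 211, 210, 207, 200, 3, 3]
142 [-1, -2, 198, 201, 204, 216, 214, 211, 210, 208, 210, 212, 210, 216, 213, 206, 203, 203, 199, 194, 0, -2]
144 [-2, 0, 192, 195, 206, 208, 208, 223, 222, 224, 224, 219, 205, 209,
[... 2720 characters left out ...]
6, 46, 49, 48, 50, 752, 51, 49, 51, 50, 49, 49, 45, 42, 43, 38, 36, 2, 2]
270 [13, 29, 29, 36, 39, 41, 41, 42, 42, 45, 45, 42, 43, 42, 44, 43, 38, 31, 32, 33, 36, 37, 36]
272 [3, 18, 22, 30, 30, 31, 33, 36, 38, 35, 37, 37, 34, 36, 37, 4, 1, 24, 31, 31, 32, 33, 33]
274 [2, 12, 17, 19, 23, 26, 27, 26, 32, 30, 30, 30, 29, 34, 37, 39, 32, 31, 30, 27, 29, 31, 30]
276 [3, 2, 9, 11, 16, 18, 19, 20, 21, 20, 21, 19, 23, 28, 33, 34, 37, 35, 33, 32, 35, 37, 36]
278 [3, 0, 0, 5, 8, 10, 11, 9, 13, 12, 13, 14, 15, 22, 26, 28, 30, 29, 26, 32, 33, 39, 41]
280 [3, 4, -1, 3, 3, 5, 2, 2, 6, 8, 6, 9, 5, 4, 15, 21, 24, 23, 0, 0, 3, 1, 36]
282 [0, 4, 3, 2, 4, 1, 4, 3, 3, 2, 4, 2, 3, 3, 1, 2, 18, 3, 2, 4, 4, 2, 1]
```

The coupling rose about 5–6 mm (top 0.2275 → 0.233, mouth 0.181), so the opening pads dragged it up. I'll push it home again with shut fingers on the centre of its top, arms still open, so nothing can lift it on release.

Emit:
send_rows:
  deltas:
    - [[0.1,0,0,0,0,0],[0.1,0,-1,0,0,0],[0.1,0,-2,0,0,0],[0.1,0,-3,0,0,0],[0.1,0,-4,0,0,0],[0.1,0,-5,0,0,0],[0.1,0,-5.6,0,0,0],[0.1,0,-6,0,0,0],[0.1,0,-6,0,0,0]]
  jaw: -1
  force: 60

```text
clock: 15.1
tcp_pos: [0.5377, 0.07, 0.2045]
orientation: [-0.0, 0.796, 0.605, -0.0]
wrist_force: [-0.2, -0.5, 1.3]
finger_gap: 0.0
```

Run:
```python
from h import *
s=get_state();print(s["clock"],s["tcp_pos"],s["wrist_force"],s["finger_gap"])
p=read_camera("side");save(p,"k2.png",(290,60,410,180),5)
c=cloud(p)
for v in range(106,140,2): print(v,(c[v,328:360,2]*1000).round().astype(int).tolist())
```

```text
15.1 [0.53766267 0.07000386 0.20449038] [-0.23171228 -0.49715127  1.28243148] 3.968029322393208e-05
106 [305, 308, 307, 307, 306, 301, 301, 299, 298, 308, 310, 311, 310, 310, 298, 3, 752, 310, 310, 310, 311, 312, 0, 3, 299, 300, 301, 308, 310, 311, 308, 309]
108 [-1, 300, 302, 301, 302, 301, 301, 300, 300, 298, 303, 302, 303, 302, 294, 2, 1, 302, 303, 302, 303, 295, 299, 298, 300, 304, 303, 305, 303, 305, 303, 305]
110 [-2, 2, 296, 297, 295, 296, 295, 297, 295, 296, 296, 296, 297, 296, 294, 3, 2, 296, 298, 297, 297, 295, 295, 297, 297, 297, 297, 299, 300, 298, 4, 2]
112 [3, 4, -1, 0, 291, 291, 289, 287, 288, 287, 292, 291, 289, 292, 291, 280, 291, 292, 291, 291, 290, 289, 290, 291, 294, 294, 293, 293, 5, 1, 2, 2]
114 [0, 2, -1, -2, 4, 1, -2, 0, 3, 2, 282, 285, 284, 285, 283, 281, 286, 287, 288, 285, 283, 0, 0, 0, 0, 1, 1, 0, -1, 0, 4, 2]
116 [-3, 3, 2, 6, 1, 2, 0, 3, 3, 0, 277, 275, 277, 278, 280, 279, 280, 280, 275, 278, 278, 3, 2, 1, 4, 1, -1, 0, 752, -1, 0, 6]
118 [2, -2, 3, 0, -1, 4, 3, 3, -1, 4, 270, 272, 270, 274, 274, 273, 274, 274, 271, 272, 273, -2, -1, 0, 2, 1, 3, -1, 0, 2,
[... 636 characters left out ...]
, 1]
130 [4, 1, 0, 4, 3, 3, 2, 231, 232, 232, 233, 233, 234, 232, 234, 234, 234, 234, 234, 232, 232, 233, 234, 232, 230, 1, 1, -1, 0, 3, 2, 2]
132 [4, 2, 2, 1, 1, 3, 229, 229, 232, 232, 232, 233, 233, 234, 231, 232, 233, 233, 233, 233, 234, 234, 752, 231, 226, 2, -1, 1, -1, 3, 1, 2]
134 [1, 2, 2, 3, 0, 1, 2, 224, 229, 230, 230, 230, 231, 231, 231, 231, 232, 231, 231, 230, 230, 230, 229, 224, 218, 3, 4, 1, 2, 2, 2, 3]
136 [4, 4, 0, 0, 4, 2, -1, 218, 220, 223, 226, 225, 224, 225, 227, 224, 225, 226, 226, 225, 224, 223, 222, 218, 212, 3, -1, 4, 2, 2, -4, -1]
138 [2, -1, 1, 2, 4, 0, 2, 211, 215, 216, 217, 219, 218, 219, 219, 219, 221, 219, 220, 220, 220, 218, 216, 213, 207, 2, 3, 0, 1, 0, -3, 0]
```

View pics/k2.png

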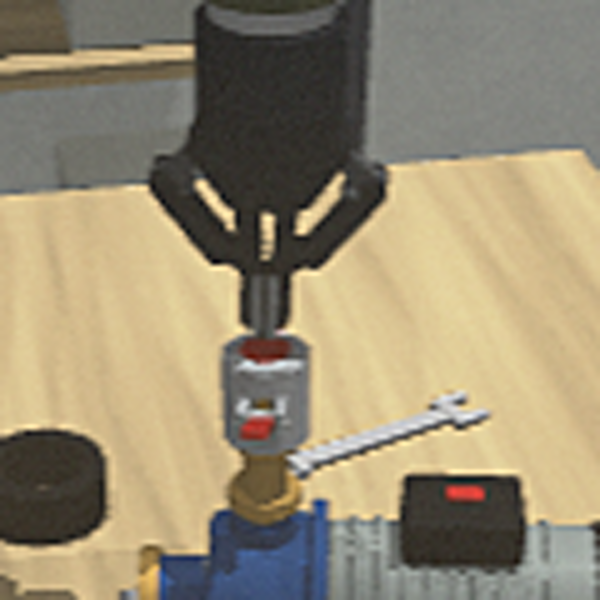

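The shut fingertips (crop (265,320)) are centred over the top, about 14 mm above it. Pressing down by feel.

Emit:
send_rows:
  deltas:
    - [[0,0,-0.4,0,0,0],[0,0,-0.8,0,0,0],[0,0,-1.2,0,0,0],[0,0,-1.4,0,0,0]]

```text
clock: 15.55
tcp_pos: [0.5382, 0.07, 0.191]
orientation: [0.0, 0.796, 0.605, 0.0]
wrist_force: [1.4, 0.8, 4.4]
finger_gap: -0.0003
```

Emit:
send_rows:
  deltas:
    - [[0,0,-0.15,0,0,0],[0,0,-0.3,0,0,0]]

```text
clock: 15.75
tcp_pos: [0.5388, 0.0699, 0.1896]
orientation: [0.001, 0.796, 0.605, 0.001]
wrist_force: [-2.1, -0.3, 12.5]
finger_gap: -0.0001
```

Emit:
send_rows:
  deltas:
    - [[0,0,-0.1,0,0,0],[0,0,-0.2,0,0,0]]

```text
clock: 15.95
tcp_pos: [0.5389, 0.0699, 0.1887]
orientation: [0.001, 0.796, 0.605, 0.001]
wrist_force: [-3.5, 0.7, 16.8]
finger_gap: 0.0001
```

Emit:
send_rows:
  deltas:
    - [[-0.03,0,-0.1,0,0,0],[-0.03,0,-0.15,0,0,0]]

```text
clock: 16.15
tcp_pos: [0.5389, 0.0699, 0.1882]
orientation: [0.002, 0.796, 0.605, 0.002]
wrist_force: [-5.0, -0.8, 21.4]
finger_gap: 0.0
```

Emit:
send_rows:
  deltas:
    - [[-0.03,0,-0.1,0,0,0],[-0.03,0,-0.15,0,0,0]]

```text
clock: 16.35
tcp_pos: [0.539, 0.0699, 0.1876]
orientation: [0.002, 0.796, 0.605, 0.003]
wrist_force: [-4.8, -0.5, 24.9]
finger_gap: 0.0001
```

Emit:
send_rows:
  deltas:
    - [[0,0,-0.05,0,0,0],[0,0,-0.1,0,0,0]]

```text
clock: 16.55
tcp_pos: [0.5391, 0.0699, 0.1876]
orientation: [0.003, 0.796, 0.605, 0.003]
wrist_force: [-7.9, -0.5, 30.1]
finger_gap: 0.0004
```

Run:
```python
from h import *
print(get_state()["wrist_force"])
p=read_camera("side");save(p,"k3.png",(290,60,410,180),5)
c=cloud(p)
for v in range(126,156,2): print(v,(c[v,331:357,2]*1000).round().astype(int).tolist())
```

```text
[-7.86618821 -0.46354632 30.14963137]
126 [0, 0, -1, -1, 2, 3, 0, 1, 246, 247, 250, 249, 250, 249, 249, 247, 247, 247, -2, 0, 3, 0, 2, -1, 0, 1]
128 [0, -1, 2, 2, 2, 1, 3, 3, 241, 241, 244, 243, 243, 242, 243, 241, 241, 245, -3, 3, 4, 1, 5, 1, 4, 4]
130 [1, 2, 0, 2, 1, 226, 226, 227, 235, 236, 237, 238, 238, 238, 238, 236, 235, 225, 225, 226, 224, 4, 2, 1, 0, 1]
132 [-1, 1, 0, 1, 225, 226, 226, 227, 227, 227, 230, 231, 231, 231, 229, 227, 228, 227, 228, 226, 226, 225, 1, 0, 0, 2]
134 [3, 0, 1, 3, 224, 226, 225, 227, 226, 226, 225, 226, 227, 225, 227, 226, 226, 227, 226, 226, 224, 220, 0, -1, 1, 2]
136 [2, 1, 2, 1, 217, 222, 224, 225, 225, 225, 224, 224, 225, 223, 226, 225, 226, 223, 223, 222, 219, 212, 2, 0, 1, 0]
138 [0, 1, 2, -2, 212, 216, 217, 217, 219, 219, 218, 219, 219, 219, 219, 222, 218, 218, 216, 217, 213, 0, 7, 1, 1, 0]
140 [0, 2, 1, -1, 204, 210, 208, 211, 214, 212, 213, 211, 216, 215, 215, 213, 212, 212, 210, 209, 206, 1, 3, 1, 0, 0]
142 [0, 1, 0, 4, 196, 204, 203, 210, 210, 207, 203, 752, 200, 205, 210, 211, 211, 203, 202, 202, 200, 5, 0, 0, 2, 2]
144 [2, 1, 0, 1, 194, 195, 198, 210, 207, 206, 206, 206, 205, 206, 200, 209, 205, 200, 197, 197, 195, 3, 1, 1, 1, 0]
146 [3, 0, 1, 3, 187, 189, 201, 204, 215, 220, 218, 219, 217, 213, 203, 202, 201, 194, 191, 189, 187, 3, 3, -1, 1, 1]
148 [3, 2, -1, 3, 180, 183, 187, 197, 225, 223, 224, 224, 226, 196, 197, 198, 187, 186, 186, 182, 180, 3, 4, 0, 2, 9]
150 [0, 1, 0, 3, 1, 177, 177, 191, 190, 186, 186, 188, 188, 188, 190, 193, 179, 181, 177, 174, 10, 6, 6, 8, 10, 9]
152 [2, -1, 3, 3, 2, 0, 2, 4, 163, 176, 177, 177, 175, 176, 175, 168, 165, 3, 8, 6, 8, 12, 5, 6, 6, 4]
154 [2, 4, 0, 1, 2, -1, 2, 144, 158, 161, 161, 161, 163, 161, 162, 161, 158, 143, 9, 9, 8, 4, 3, 3, 0, 2]
```

View pics/k3.png

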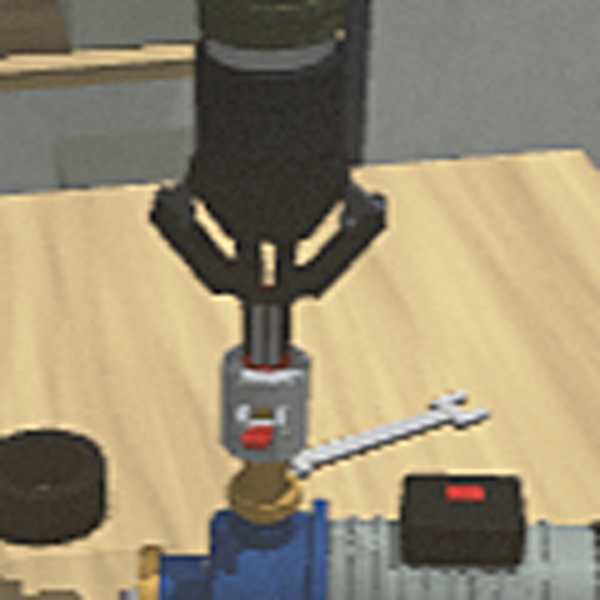

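Seated: top z≈0.2265, mouth ≈0.174, steady 30 N on the wrist with both arms still open. Lifting clear and moving over the far (+y) arm's tip.

Emit:
send_rows:
  deltas:
    - [[0,0,0.5,0,0,0],[0,0,1.5,0,0,0],[0,0,3,0,0,0],[0,0,3.5,0,0,0],[0.5,1.5,3.5,0,0,0],[1.2,4,3.5,0,0,0],[1.8,6.3,3.5,0,0,0],[2.2,7.5,3.5,0,0,0],[2.2,7.5,3.5,0,0,0],[2.2,7.5,3.5,0,0,0]]

```text
clock: 17.6
tcp_pos: [0.559, 0.145, 0.2164]
orientation: [-0.0, 0.796, 0.606, -0.001]
wrist_force: [-0.3, -0.6, -0.3]
finger_gap: 0.0001
```

Run:
```python
from h import *
s=get_state();print(s["clock"],s["tcp_pos"],s["wrist_force"],s["finger_gap"])
p=read_camera("side");save(p,"m1.png",(290,60,410,180),5)
t=read_camera("top");save(t,"m1t.png",(210,110,340,210),5)
c=cloud(p)
for v in range(128,154,2): print(v,(c[v,331:357,2]*1000).round().astype(int).tolist())
```

```text
17.6 [0.55900887 0.14503225 0.21638297] [-0.27667505 -0.58972447 -0.2681567 ] 0.0001359575074763761
128 [2, 1, 1, 1, 0, 2, 230, 230, 229, 230, 230, 230, 230, 229, 230, 230, 228, 229, 231, -2, 0, 1, 4, 3, 3, 3]
130 [2, 2, 2, 1, 230, 229, 230, 230, 232, 230, 230, 231, 230, 228, 230, 231, 231, 231, 230, 231, 228, -1, 3, 2, 1, 2]
132 [2, 2, 2, 0, 228, 230, 231, 227, 230, 231, 232, 232, 232, 231, 231, 230, 230, 230, 231, 229, 229, 228, -1, 1, 0, 1]
134 [-1, 2, 2, 2, 223, 227, 227, 229, 229, 230, 228, 230, 231, 230, 229, 230, 230, 230, 227, 227, 226, 221, 1, 1, 3, 2]
136 [4, 0, 4, -3, 219, 221, 223, 224, 224, 226, 227, 227, 227, 228, 225, 225, 225, 224, 225, 221, 221, 211, 3, 2, 1, 1]
138 [3, 2, 2, 2, 211, 216, 217, 216, 219, 219, 220, 219, 220, 220, 220, 221, 218, 218, 216, 214, 213, 3, 3, 2, 3, 0]
140 [2, -1, 1, 4, 206, 211, 211, 213, 214, 213, 213, 212, 213, 214, 214, 212, 214, 212, 211, 208, 206, 0, 1, 0, 3, 2]
142 [3, 2, -2, 2, 198, 203, 203, 214, 212, 208, 204, 200, 201, 204, 208, 213, 211, 206, 205, 201, 200, 0, 1, 0, 2, 0]
144 [1, 1, 2, 1, 191, 197, 208, 210, 209, 209, 209, 208, 209, 209, 210, 210, 204, 199, 198, 195, 193, 2, 4, 3, 0, 2]
146 [0, -1, 2, 1, 186, 189, 191, 203, 228, 228, 231, 231, 228, 216, 204, 203, 199, 192, 191, 189, 186, 752, 0, 0, 2, 1]
148 [1, 2, 1, 1, 180, 184, 185, 196, 225, 224, 224, 225, 224, 194, 197, 198, 186, 188, 184, 183, 180, 4, 1, 1, 0, 5]
150 [0, 4, 1, 2, 0, 2, 178, 180, 182, 182, 182, 181, 183, 180, 182, 191, 181, 179, 177, 8, 9, 8, 5, 10, 7, 6]
152 [3, -1, 0, 1, -2, 1, 1, 4, 163, 168, 168, 171, 168, 170, 170, 168, 162, 7, 7, 9, 7, 8, 6, 6, 5, 4]
```

View pics/m1.png

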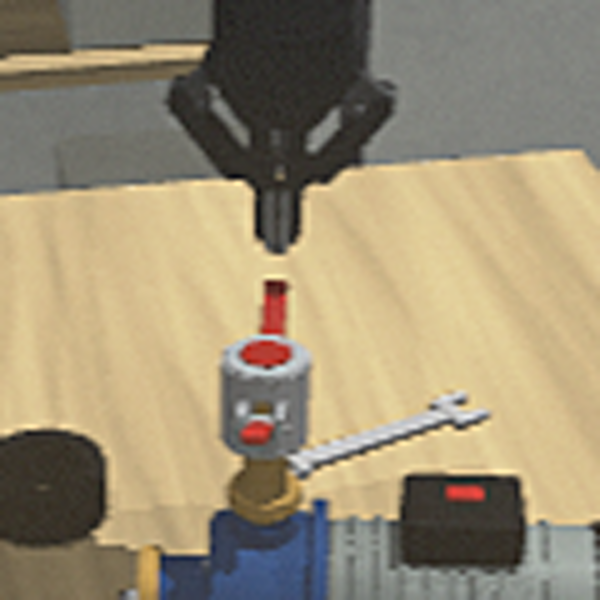

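View pics/m1t.png

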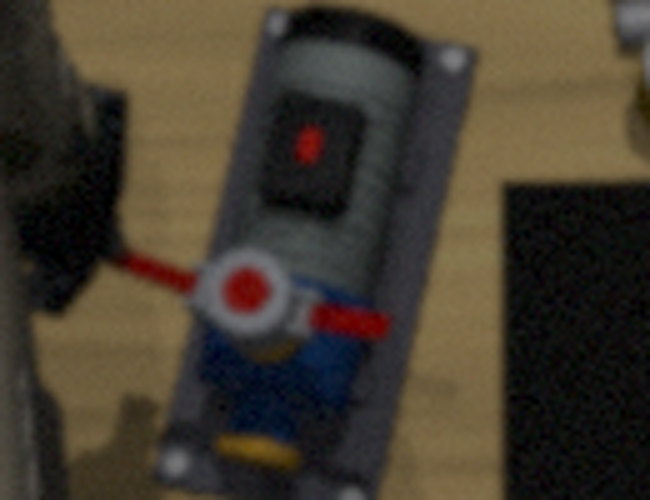

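The coupling stands upright with its top at ≈0.230, so the gasket lifted it only a little. The shut fingers hang just beyond and above the far arm's tip (crop (277,245)). Swinging it down.

Emit:
send_rows:
  deltas:
    - [[0,0,-0.8,0,0,0],[0,0,-1.6,0,0,0],[0,0,-2.1,0,0,0],[0,0,-2.6,0,0,0],[0,0,-3.1,0,0,0]]

```text
clock: 18.2
tcp_pos: [0.5599, 0.1456, 0.1864]
orientation: [0.0, 0.796, 0.605, 0.001]
wrist_force: [-0.0, 3.1, 4.0]
finger_gap: 0.0002
```

Emit:
send_rows:
  deltas:
    - [[0,0,-0.5,0,0,0],[0,0,-1,0,0,0],[0,0,-1.5,0,0,0]]

```text
clock: 18.5
tcp_pos: [0.5593, 0.1448, 0.1706]
orientation: [0.0, 0.796, 0.605, -0.0]
wrist_force: [0.9, 1.1, 2.3]
finger_gap: -0.0002
```

Emit:
send_rows:
  deltas:
    - [[0,0,-0.5,0,0,0],[0,0,-1,0,0,0],[0,0,-1.5,0,0,0]]

```text
clock: 18.8
tcp_pos: [0.5593, 0.1447, 0.1556]
orientation: [0.0, 0.796, 0.605, -0.0]
wrist_force: [-0.6, 1.2, 4.4]
finger_gap: -0.0002
```

Emit:
send_rows:
  deltas:
    - [[0,0,-0.3,0,0,0],[0,0,-0.6,0,0,0],[-0.03,-0.1,-0.9,0,0,0]]

```text
clock: 19.1
tcp_pos: [0.5589, 0.1437, 0.1468]
orientation: [0.0, 0.796, 0.605, -0.0]
wrist_force: [-0.0, -0.1, 3.6]
finger_gap: 0.0002
```

Run:
```python
from h import *
t=read_camera("top");save(t,"m2t.png",(210,110,340,210),5)
p=read_camera("side");save(p,"m2.png",(290,60,410,180),5)
```

```text
(no output)
```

View pics/m2.png

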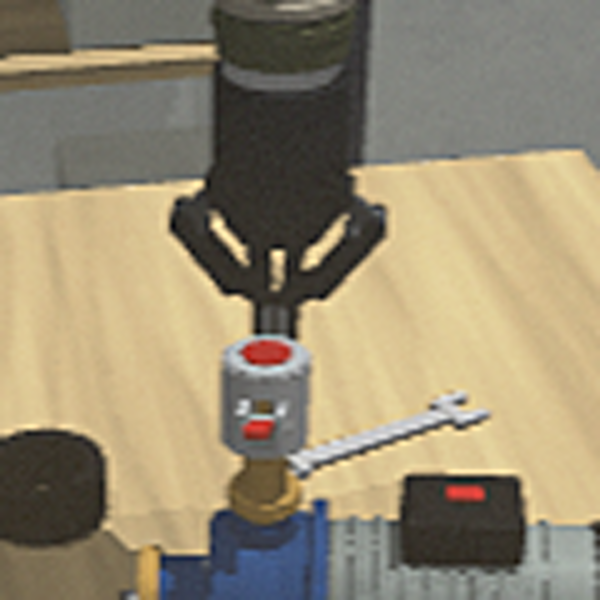

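View pics/m2t.png

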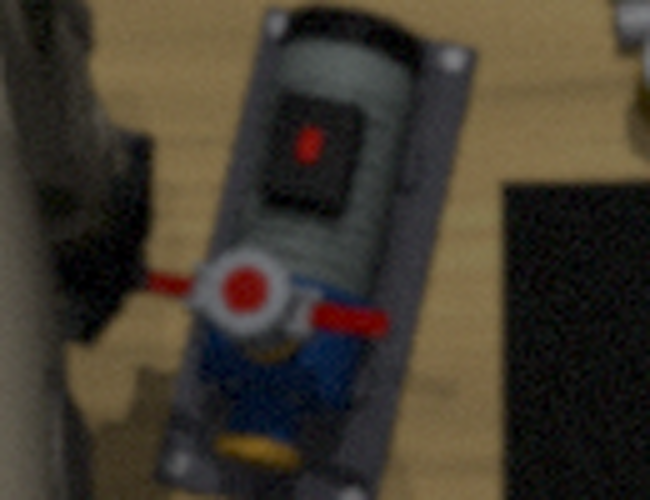

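The arm is about level to slightly below and the force is ~4 N. Continuing in smaller steps, watching the force.

Emit:
send_rows:
  deltas:
    - [[-0.02,-0.05,-0.3,0,0,0],[-0.03,-0.1,-0.6,0,0,0]]

```text
clock: 19.4
tcp_pos: [0.5589, 0.1431, 0.1411]
orientation: [0.0, 0.796, 0.605, 0.0]
wrist_force: [-0.5, 0.4, 3.3]
finger_gap: -0.0001
```

Emit:
send_rows:
  deltas:
    - [[-0.02,-0.05,-0.3,0,0,0],[-0.03,-0.1,-0.6,0,0,0]]

```text
clock: 19.6
tcp_pos: [0.5585, 0.1421, 0.1348]
orientation: [0.0, 0.796, 0.605, 0.0]
wrist_force: [-0.0, 0.5, 3.3]
finger_gap: 0.0001
```

Emit:
send_rows:
  deltas:
    - [[0,-0.03,-0.2,0,0,0],[-0.01,-0.06,-0.4,0,0,0]]

```text
clock: 19.8
tcp_pos: [0.5584, 0.1415, 0.1308]
orientation: [-0.0, 0.796, 0.605, 0.0]
wrist_force: [1.1, 1.2, 3.5]
finger_gap: -0.0002
```

Emit:
send_rows:
  deltas:
    - [[0,-0.03,-0.2,0,0,0],[-0.01,-0.06,-0.4,0,0,0]]

```text
clock: 20.0
tcp_pos: [0.5584, 0.1409, 0.127]
orientation: [0.0, 0.796, 0.605, 0.0]
wrist_force: [1.1, 1.3, 3.8]
finger_gap: 0.0002
```

Emit:
send_rows:
  deltas:
    - [[0,-0.03,-0.2,0,0,0],[-0.01,-0.05,-0.3,0,0,0]]

```text
clock: 20.2
tcp_pos: [0.5583, 0.1405, 0.1241]
orientation: [0.0, 0.796, 0.605, 0.0]
wrist_force: [1.2, 1.2, 4.7]
finger_gap: 0.0001
```

Emit:
send_rows:
  deltas:
    - [[0,-0.03,-0.15,0,0,0],[-0.01,-0.05,-0.2,0,0,0]]

```text
clock: 20.4
tcp_pos: [0.5583, 0.1399, 0.1222]
orientation: [0.0, 0.796, 0.605, 0.0]
wrist_force: [0.5, 1.0, 5.2]
finger_gap: 0.0001
```

Emit:
send_rows:
  deltas:
    - [[0,-0.02,-0.15,0,0,0],[0,-0.03,-0.2,0,0,0]]

```text
clock: 20.6
tcp_pos: [0.5585, 0.1399, 0.1205]
orientation: [0.0, 0.796, 0.605, 0.001]
wrist_force: [0.8, 2.8, 6.5]
finger_gap: 0.0
```

Emit:
send_rows:
  deltas:
    - [[0,-0.02,-0.15,0,0,0],[0,-0.03,-0.2,0,0,0]]

```text
clock: 20.8
tcp_pos: [0.5588, 0.1398, 0.1188]
orientation: [0.0, 0.796, 0.606, 0.001]
wrist_force: [1.3, 3.5, 8.3]
finger_gap: 0.0003
```

Emit:
send_rows:
  deltas:
    - [[0,-0.02,-0.1,0,0,0],[0,-0.03,-0.15,0,0,0]]

```text
clock: 21.0
tcp_pos: [0.5591, 0.1399, 0.1179]
orientation: [0.0, 0.796, 0.606, 0.002]
wrist_force: [0.1, 4.6, 10.8]
finger_gap: -0.0001
```

Run:
```python
from h import *
print(get_state()["wrist_force"])
t=read_camera("top");save(t,"m3t.png",(210,110,340,210),6)
```

```text
[ 0.13074818  4.58166358 10.80747467]
```

View pics/m3t.png

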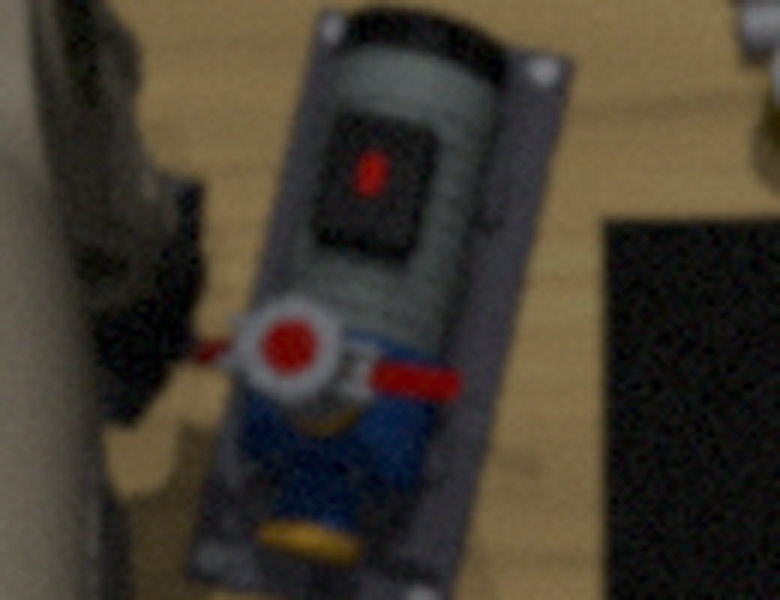

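Geometry gives contact at the arm's 0.89 rad-below-level line, and the push rose to about 10.5 N over the last millimetres, so it should be at its stop. Backing straight off and crossing to the near arm, then I'll check from above.

Emit:
send_rows:
  deltas:
    - [[0,0,1,0,0,0],[0,0,4,0,0,0],[0,0,8,0,0,0],[0,0,10.5,0,0,0],[-0.5,-2,10.5,0,0,0],[-1.5,-5.5,10.5,0,0,0],[-2.5,-9.5,10.5,0,0,0],[-3.5,-12.8,10.5,0,0,0],[-4,-14.4,10.5,0,0,0],[-4,-14.4,10.5,0,0,0],[-4,-14.4,10.5,0,0,0]]

```text
clock: 22.15
tcp_pos: [0.5175, -0.0054, 0.2212]
orientation: [-0.0, 0.796, 0.605, -0.0]
wrist_force: [-0.5, 1.4, 0.1]
finger_gap: 0.0002
```

Run:
```python
from h import *
s=get_state();print(s["clock"],s["tcp_pos"],s["wrist_force"],s["finger_gap"])
p=read_camera("side");save(p,"n1.png",(290,60,410,180),5)
t=read_camera("top");save(t,"n1t.png",(210,110,340,210),6)
c=cloud(p)
for v in range(126,154,2): print(v,(c[v,331:357,2]*1000).round().astype(int).tolist())
q=cloud(t).reshape(-1,3);I=t["img"].astype(int).reshape(-1,3)
d=q[:,:2]-[.539,.069];y=d@[.267,.964];x=d@[.964,-.267]
k=(I[:,0]>1.8*I[:,1])&(I[:,0]>60)&(abs(x)<.015)&(y>.02)&(y<.1)&(q[:,2]>.1)&(q[:,2]<.26)
print(np.c_[y[k],q[k][:,2]].round(3)[np.argsort(y[k])].tolist())
```

```text
22.15 [ 0.51754265 -0.00538251  0.22124851] [-0.53487942  1.37664414  0.10427434] 0.00020962337078915354
126 [0, 1, 1, 2, 4, 289, 290, 290, 292, 292, 293, 292, 294, 291, 289, 290, 1, 3, 3, -1, 1, 3, 2, 0, 2, 3]
128 [3, 1, 2, 0, 5, 284, 284, 284, 287, 286, 289, 285, 288, 284, 285, 285, 228, 227, 227, 226, 3, 3, 0, 1, -1, 0]
130 [1, -1, -2, 3, 228, 278, 277, 279, 281, 280, 281, 283, 281, 280, 279, 280, 230, 230, 228, 230, 230, 228, -1, 1, 1, 1]
132 [2, 2, -1, 1, 229, 273, 273, 273, 752, 274, 276, 275, 275, 275, 273, 275, 232, 232, 231, 230, 228, 228, 2, 4, 3, 2]
134 [0, 1, 1, 3, 222, 226, 267, 270, 270, 270, 269, 271, 271, 268, 267, 230, 229, 230, 227, 229, 224, 222, -2, 2, -2, 3]
136 [3, -1, 3, 2, 217, 221, 221, 263, 262, 264, 263, 264, 264, 224, 226, 223, 225, 224, 223, 220, 219, 213, 2, 0, 2, -1]
138 [1, 3, 2, 1, 209, 214, 214, 216, 219, 219, 218, 218, 220, 221, 220, 220, 219, 216, 217, 216, 212, 203, -1, 1, 3, 4]
140 [0, 4, 3, 0, 205, 206, 210, 215, 217, 213, 211, 210, 209, 209, 213, 217, 216, 211, 210, 206, 752, 1, 3, 1, 2, 0]
142 [0, 3, 2, 2, 198, 201, 203, 214, 217, 210, 210, 210, 210, 209, 212, 215, 215, 206, 205, 202, 200, 752, -1, 2, -1, -2]
144 [3, -1, 1, 1, 193, 196, 204, 210, 232, 234, 233, 236, 234, 230, 207, 209, 211, 198, 199, 196, 193, 2, 0, 1, 3, 4]
146 [-2, 1, 0, 0, 187, 189, 190, 203, 203, 230, 228, 229, 229, 203, 196, 204, 202, 192, 192, 189, 186, -1, 1, 1, 0, 1]
148 [2, 2, 2, 4, 179, 184, 184, 195, 196, 189, 194, 194, 192, 194, 188, 197, 195, 187, 185, 184, 179, 2, 2, -4, 1, 9]
150 [3, 1, 2, 5, 2, 3, 2, 179, 183, 182, 182, 183, 184, 183, 183, 181, 181, 181, 180, 10, 9, 9, 8, 9, 7, 8]
152 [-1, 0, -2, 1, 3, 2, 2, 2, 164, 167, 168, 169, 170, 172, 167, 167, 166, 7, 7, 9, 9, 9, 6, 5, 4, 3]
[]
```

View pics/n1.png

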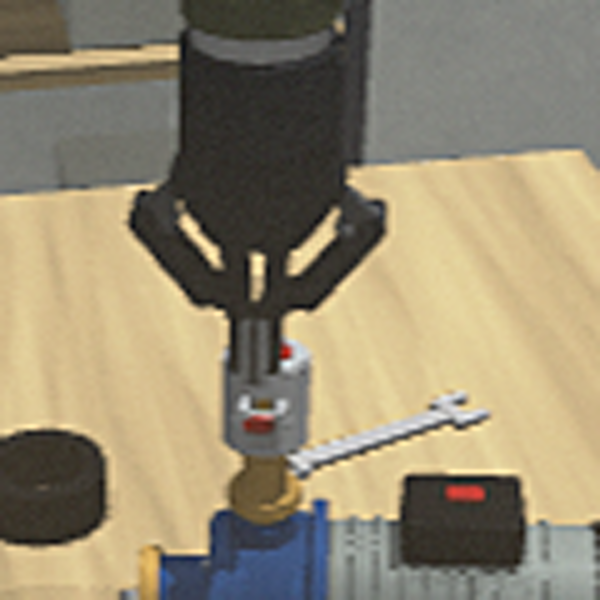

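View pics/n1t.png

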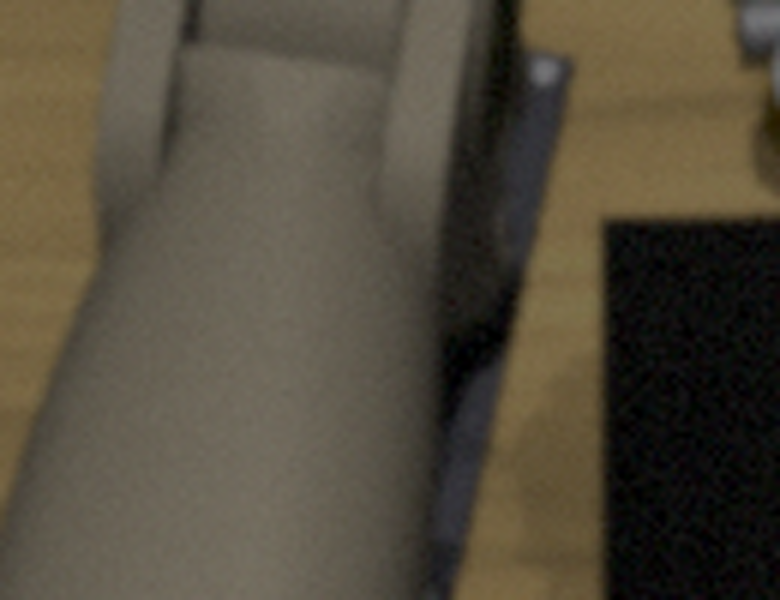

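The side view has the top at ≈0.230 with its far edge slightly lower (≈0.227). I want a clear view of the far arm before touching the other, so I'm moving aside.

Emit:
send_rows:
  deltas:
    - [[0,-3,0,0,0,0],[0,-7,0,0,0,0],[0,-11,0,0,0,0],[0,-13,0,0,0,0]]

```text
clock: 22.65
tcp_pos: [0.5185, -0.1366, 0.2212]
orientation: [0.0, 0.796, 0.605, -0.0]
wrist_force: [-1.1, 0.4, -0.1]
finger_gap: 0.0001
```

Run:
```python
from h import *
t=read_camera("top");save(t,"n2t.png",(210,110,340,210),6);p=read_camera("side");save(p,"n2.png",(290,60,410,180),5)
for nm,P in (("top",t),("side",p)):
    q=cloud(P).reshape(-1,3);I=P["img"].astype(int).reshape(-1,3)
    d=q[:,:2]-[.539,.069];y=d@[.267,.964];x=d@[.964,-.267]
    k=(I[:,0]>1.8*I[:,1])&(I[:,0]>60)&(abs(x)<.02)&(abs(y)>.028)&(abs(y)<.1)&(q[:,2]>.1)&(q[:,2]<.26)
    o=np.argsort(y[k]);print(nm,(np.c_[y[k],q[k][:,2]][o]*1000).round().astype(int).tolist())
    k=(abs(x)<.02)&(abs(y)<.02)&(q[:,2]>.215)&(q[:,2]<.24)
    A=np.c_[x[k],y[k],np.ones(k.sum())]; g=np.linalg.lstsq(A,q[k][:,2],rcond=None)[0]; print("plane",g)
    for a in (-.018,-.009,0,.009,.018): 
        kk=k&(abs(y-a)<.005); print(a,np.median(q[kk][:,2]).round(4))
```

```text
top [[-57, 221], [-56, 222], [-54, 217], [-54, 220], [-54, 219], [-53, 217], [-53, 218], [-52, 221], [-52, 223], [-50, 215], [-50, 216], [-49, 217], [-48, 213], [-47, 215], [-46, 214], [-46, 216], [-45, 215], [-44, 218], [-44, 214], [-43, 216], [-42, 216], [-41, 214], [-41, 216], [-40, 210], [-39, 212], [-38, 210], [-38, 210], [-37, 210], [-36, 206], [-36, 211], [-36, 213], [43, 187], [45, 185], [47, 181], [49, 178], [49, 181], [51, 175], [53, 172], [55, 169], [55, 171], [56, 169], [58, 164], [59, 161], [60, 161], [61, 161]]
plane [ 0.01510669 -0.00551808  0.22814015]
-0.018 0.2276
-0.009 0.2291
0 0.2294
0.009 0.2276
0.018 0.2273
side []
plane [-0.81871976 -0.28412703  0.21776042]
-0.018 0.2243
-0.009 0.2311
0 0.2292
0.009 0.2272
0.018 nan
  return _methods._mean(a, axis=axis, dtype=dtype,
  ret = ret.dtype.type(ret / rcount)
```

View pics/n2t.png

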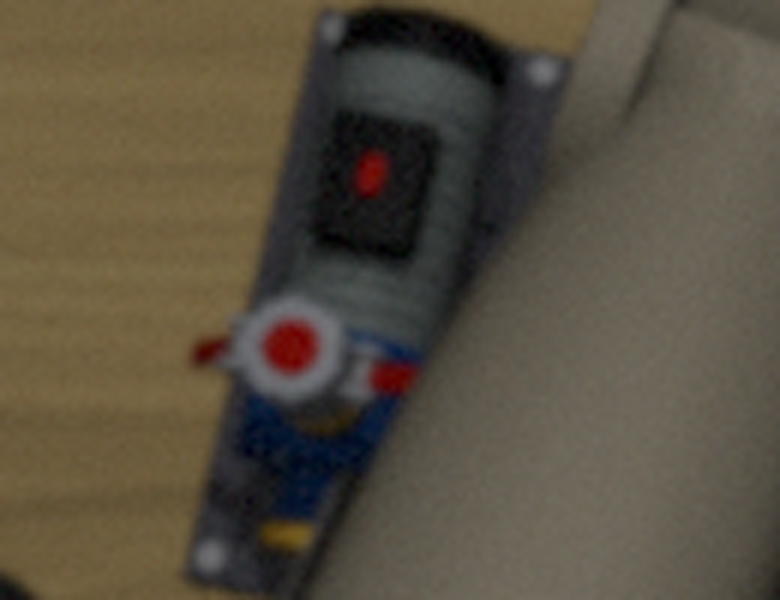

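View pics/n2.png

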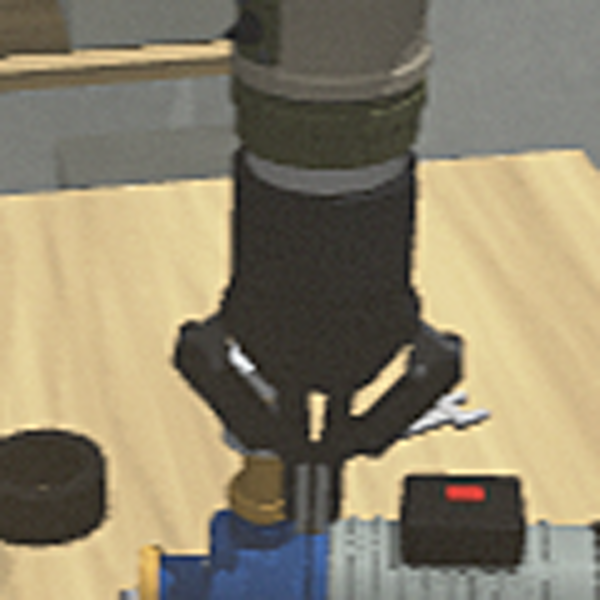

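From above, the far arm slopes down at about 0.95 rad, out to 61 mm from the axis, so it is at its stop. The coupling's top is level at ≈0.228. Now the near arm.

Emit:
send_rows:
  deltas:
    - [[0,3,0,0,0,0],[0,7,0,0,0,0],[0,11,0,0,0,0],[0,13,0,0,0,0],[0,13,-0.8,0,0,0],[0,13,-1.6,0,0,0],[0,13,-2.4,0,0,0],[0,13,-2.9,0,0,0],[0,13,-3.4,0,0,0]]

```text
clock: 23.65
tcp_pos: [0.518, -0.0065, 0.1872]
orientation: [0.001, 0.796, 0.605, -0.0]
wrist_force: [-1.5, -2.2, 3.8]
finger_gap: -0.0001
```

Emit:
send_rows:
  deltas:
    - [[0,0,-0.5,0,0,0],[0,0,-1,0,0,0],[0,0,-1.5,0,0,0]]

```text
clock: 23.95
tcp_pos: [0.5183, -0.0055, 0.1724]
orientation: [0.0, 0.796, 0.605, 0.0]
wrist_force: [-0.1, -2.1, 3.1]
finger_gap: -0.0
```

Emit:
send_rows:
  deltas:
    - [[0,0,-0.5,0,0,0],[0,0,-1,0,0,0],[0,0,-1.5,0,0,0]]

```text
clock: 24.25
tcp_pos: [0.5182, -0.005, 0.1572]
orientation: [0.0, 0.796, 0.605, 0.0]
wrist_force: [0.5, -1.4, 3.4]
finger_gap: 0.0001
```

Emit:
send_rows:
  deltas:
    - [[0,0,-0.3,0,0,0],[0,0,-0.6,0,0,0],[0.03,0.1,-0.9,0,0,0]]

```text
clock: 24.55
tcp_pos: [0.5185, -0.0037, 0.1484]
orientation: [-0.0, 0.796, 0.605, 0.0]
wrist_force: [0.5, 0.5, 2.8]
finger_gap: 0.0001
```

Emit:
send_rows:
  deltas:
    - [[0.02,0.05,-0.3,0,0,0],[0.03,0.1,-0.6,0,0,0]]

```text
clock: 24.75
tcp_pos: [0.5187, -0.0029, 0.1423]
orientation: [-0.0, 0.796, 0.605, 0.0]
wrist_force: [0.2, 0.9, 2.6]
finger_gap: 0.0001
```

Emit:
send_rows:
  deltas:
    - [[0.02,0.05,-0.3,0,0,0],[0.03,0.1,-0.6,0,0,0]]

```text
clock: 24.95
tcp_pos: [0.5189, -0.0021, 0.1363]
orientation: [0.0, 0.796, 0.605, -0.0]
wrist_force: [-0.0, -0.9, 4.3]
finger_gap: -0.0001
```

Emit:
send_rows:
  deltas:
    - [[0,0.03,-0.2,0,0,0],[0.01,0.06,-0.4,0,0,0]]

```text
clock: 25.15
tcp_pos: [0.5191, -0.0016, 0.1324]
orientation: [0.0, 0.796, 0.605, -0.0]
wrist_force: [-0.2, -0.5, 4.2]
finger_gap: 0.0001
```

Emit:
send_rows:
  deltas:
    - [[0,0.03,-0.2,0,0,0],[0.01,0.06,-0.4,0,0,0]]

```text
clock: 25.35
tcp_pos: [0.5192, -0.001, 0.1284]
orientation: [0.0, 0.796, 0.605, -0.0]
wrist_force: [0.1, 0.7, 4.1]
finger_gap: -0.0002
```

Emit:
send_rows:
  deltas:
    - [[0,0.03,-0.2,0,0,0],[0.01,0.05,-0.4,0,0,0]]

```text
clock: 25.55
tcp_pos: [0.5193, -0.0005, 0.1244]
orientation: [0.0, 0.796, 0.605, -0.0]
wrist_force: [0.2, -0.2, 5.2]
finger_gap: -0.0001
```

Emit:
send_rows:
  deltas:
    - [[0,0.02,-0.15,0,0,0],[0,0.04,-0.2,0,0,0]]

```text
clock: 25.75
tcp_pos: [0.5193, -0.0001, 0.1224]
orientation: [0.0, 0.796, 0.605, -0.0]
wrist_force: [-0.1, -1.6, 5.9]
finger_gap: -0.0001
```

Emit:
send_rows:
  deltas:
    - [[0,0.02,-0.15,0,0,0],[0,0.03,-0.2,0,0,0]]

```text
clock: 25.95
tcp_pos: [0.5194, 0.0001, 0.1207]
orientation: [0.0, 0.796, 0.605, 0.0]
wrist_force: [-0.6, -1.3, 7.5]
finger_gap: 0.0004
```

Emit:
send_rows:
  deltas:
    - [[0,0.02,-0.1,0,0,0],[0,0.03,-0.15,0,0,0]]

```text
clock: 26.15
tcp_pos: [0.5197, 0.0001, 0.1198]
orientation: [0.001, 0.796, 0.605, 0.0]
wrist_force: [-1.7, -2.1, 9.7]
finger_gap: -0.0003
```

Emit:
send_rows:
  deltas:
    - [[0,0.02,-0.1,0,0,0],[0,0.02,-0.12,0,0,0]]

```text
clock: 26.35
tcp_pos: [0.5199, -0.0, 0.119]
orientation: [0.001, 0.796, 0.605, 0.0]
wrist_force: [-1.1, -4.1, 10.8]
finger_gap: -0.0001
```

The force now matches the first arm's stop (≈11 N at the same depth). Backing off straight up and moving well clear to check both arms.

Emit:
send_rows:
  deltas:
    - [[0,0,1,0,0,0],[0,0,4,0,0,0],[0,0,8,0,0,0],[0,0,12,0,0,0],[-1,2,14,0,0,0],[-3,6,15,0,0,0],[-4,10.5,15,0,0,0],[-5,15,15,0,0,0],[-6,19.5,15,0,0,0],[-6,23,15,0,0,0],[-6,25,15,0,0,0],[-6,25,15,0,0,0]]

```text
clock: 27.55
tcp_pos: [0.4582, 0.2534, 0.267]
orientation: [-0.001, 0.795, 0.607, -0.001]
wrist_force: [0.3, -0.1, 0.7]
finger_gap: -0.0003
```

```bash
cat > chk.py <<'E'
from h import *
import sys
n=sys.argv[1]
s=get_state();print(s["clock"],s["tcp_pos"],s["wrist_force"])
t=read_camera("top");save(t,n+"t.png",(210,110,340,210),6);p=read_camera("side");save(p,n+".png",(290,60,410,180),5);save(p,n+"f.png")
for nm,P in (("top",t),("side",p)):
    q=cloud(P).reshape(-1,3);I=P["img"].astype(int).reshape(-1,3)
    d=q[:,:2]-[.539,.069];y=d@[.267,.964];x=d@[.964,-.267]
    k=(I[:,0]>1.8*I[:,1])&(I[:,0]>60)&(abs(x)<.02)&(abs(y)>.028)&(abs(y)<.1)&(q[:,2]>.1)&(q[:,2]<.26)
    o=np.argsort(y[k]);print(nm,(np.c_[y[k],q[k][:,2]][o]*1000).round().astype(int).tolist())
    for sg in (1,-1):
        kk=k&(y*sg>0)
        if kk.sum()>4: print("slope rad",sg,np.arctan(np.polyfit(y[kk],q[kk][:,2],1)[0]))
    k=(abs(x)<.02)&(abs(y)<.02)&(q[:,2]>.215)&(q[:,2]<.24)&(np.hypot(x,y)<.012)
    print("disc z",np.median(q[k][:,2]),k.sum())
E
python3 chk.py o1
```

```text
27.55 [0.45819045 0.25339292 0.26704951] [ 0.31854015 -0.0678784   0.69723295]
top [[-66, 159], [-66, 152], [-65, 156], [-65, 162], [-65, 156], [-64, 161], [-63, 162], [-63, 160], [-62, 161], [-62, 162], [-61, 168], [-61, 161], [-60, 166], [-60, 168], [-59, 167], [-58, 171], [-57, 169], [-57, 163], [-57, 172], [-56, 169], [-55, 169], [-55, 176], [-55, 173], [-54, 175], [-53, 174], [-53, 176], [-52, 175], [-52, 175], [-51, 174], [-51, 175], [-50, 174], [-49, 178], [-49, 177], [-48, 180], [-47, 177], [-47, 182], [-46, 179], [-46, 183], [-45, 184], [-45, 188], [-44, 186], [-44, 189], [-43, 190], [-43, 182], [-42, 193], [-42, 187], [-41, 189], [-41, 190], [-40, 183], [-40, 190], [-40, 195], [-39, 190], [-38, 191], [-38, 192], [-38, 199], [-38, 194], [-37, 198], [41, 193], [42, 193], [45, 186], [46, 186], [46, 188], [47, 184], [48, 184], [49, 184], [50, 183], [52, 178], [53, 176], [53, 178], [55, 174], [56, 173], [56, 173], [58, 171], [60, 168], [60, 171], [62, 167], [63, 164], [65, 162], [66, 160]]
slope rad 1 -0.9119660758342054
slope rad -1 0.9158399590556494
disc z 0.22760935819156702
[... 475 characters left out ...]
], [-52, 172], [-52, 174], [-51, 177], [-51, 171], [-51, 174], [-51, 177], [-50, 180], [-50, 176], [-50, 180], [-49, 176], [-48, 179], [-48, 182], [-48, 182], [-48, 178], [-47, 181], [-47, 178], [-47, 184], [-47, 184], [-46, 180], [-46, 183], [-45, 180], [-45, 183], [-44, 182], [-44, 185], [-43, 185], [-43, 188], [-43, 191], [-43, 185], [-43, 188], [-42, 184], [-42, 187], [-42, 188], [-42, 191], [-42, 184], [-41, 190], [-41, 186], [-41, 190], [-39, 192], [-39, 192], [-39, 198], [-39, 192], [-39, 189], [-39, 192], [-38, 192], [-37, 200], [-36, 193], [-36, 193], [-36, 193], [-35, 196], [-35, 193], [-35, 195], [-35, 192], [-35, 196]]
slope rad -1 0.8812975741213801
disc z 0.22956649880053226 32
```

View pics/o1.png

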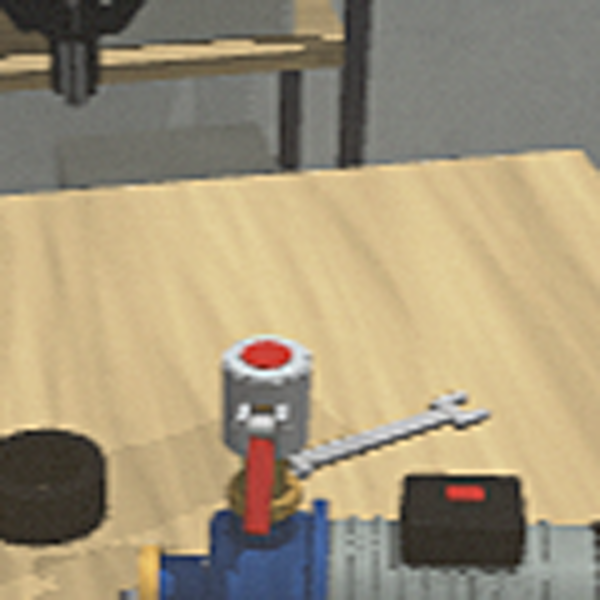

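View pics/o1t.png

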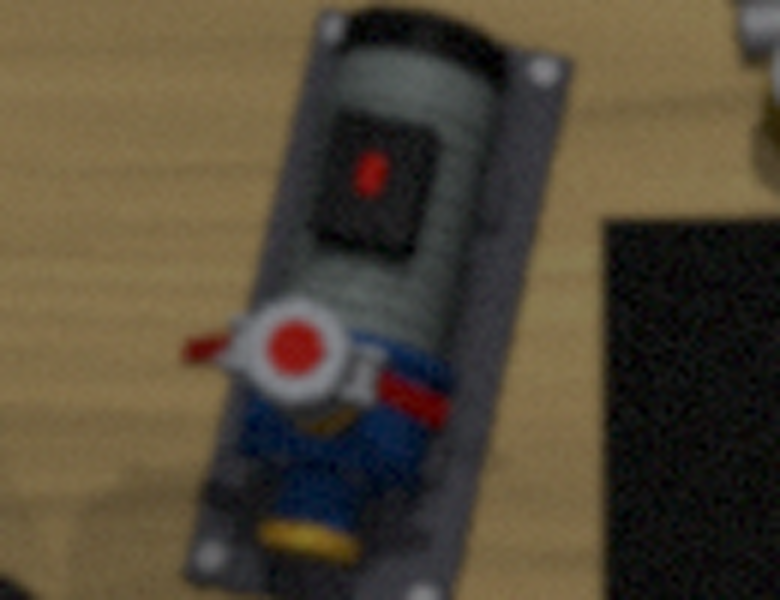

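Run:
```python
from h import *
p=read_camera("side");c=cloud(p)
for v in range(126,154,2): print(v,(c[v,331:357,2]*1000).round().astype(int).tolist())
for n in ("side0.npz",):
    S=dict(np.load(n)); q=cloud(S).reshape(-1,3); k=(np.hypot(q[:,0]-.488,q[:,1]+.239)<.015)&(q[:,2]>.04)&(q[:,2]<.1);print("bench disc",np.mean(q[k][:,2]))
    k=(np.hypot(q[:,0]-.54,q[:,1]-.069)<.016)&(q[:,2]>.2)&(q[:,2]<.23);print("rim",np.percentile(q[k][:,2],[50,75,90]))
q=c.reshape(-1,3);k=(np.hypot(q[:,0]-.54,q[:,1]-.069)<.015)&(q[:,2]>.2)&(q[:,2]<.24);print("disc",np.mean(q[k][:,2]))
S=dict(np.load("k1.npz"));q=cloud(S).reshape(-1,3);k=(np.hypot(q[:,0]-.54,q[:,1]-.069)<.015)&(q[:,2]>.2)&(q[:,2]<.24);print("disc k1",np.mean(q[k][:,2]))
for t in ("grease_tin","tape_roll","wrench"): print(t,[np.round(d["box"]).tolist() for d in find_in(p,t)][:1])
```

```text
126 [0, 3, 2, 2, 3, 0, -1, 2, 4, 1, 0, 1, 0, 2, 5, 1, -1, 0, 1, 2, 752, 0, -1, 0, 1, 0]
128 [1, 1, -1, 0, 1, 3, 2, 227, 230, 229, 230, 229, 229, 230, 229, 229, 229, 229, 230, 0, 2, -1, 1, 3, -1, 0]
130 [0, 2, -2, 2, 227, 231, 228, 229, 228, 230, 228, 230, 229, 232, 229, 228, 230, 229, 229, 228, 229, 3, 0, 3, 1, 3]
132 [2, 1, 2, 0, 227, 228, 229, 229, 229, 228, 231, 232, 229, 230, 229, 229, 230, 228, 229, 229, 229, 226, 2, 1, -3, -1]
134 [1, 1, 4, 4, 223, 225, 226, 228, 229, 228, 229, 229, 228, 227, 227, 228, 227, 227, 229, 227, 226, 223, 0, 3, 2, -1]
136 [1, 1, 2, 6, 217, 221, 222, 222, 223, 224, 226, 227, 226, 226, 228, 225, 225, 225, 223, 222, 218, 216, 2, 0, 2, 2]
138 [0, 2, 4, 1, 211, 214, 217, 218, 216, 220, 220, 218, 221, 220, 220, 220, 218, 217, 217, 216, 212, 207, 4, 3, 3, 2]
140 [0, -1, 2, 2, 205, 206, 210, 210, 212, 213, 214, 215, 215, 215, 213, 214, 211, 211, 211, 206, 206, 197, 3, 1, 1, 1]
142 [3, 1, 2, 3, 198, 202, 207, 213, 212, 208, 204, 204, 204, 206, 208, 212, 213, 203, 204, 202, 200, 1, 3, 2, -1, 3]
144 [2, -1, -2, 4, 191, 196, 203, 208, 208, 204, 207, 205, 205, 205, 205, 211, 209, 197, 198, 196, 193, 5, 0, 2, 2, 3]
146 [-1, -1, -1, 1, 185, 189, 200, 204, 204, 202, 200, 200, 201, 203, 202, 205, 204, 193, 192, 190, 185, 1, 2, 2, 3, -1]
148 [1, 0, 0, 1, 178, 184, 184, 196, 196, 195, 195, 196, 196, 196, 188, 196, 193, 185, 183, 182, 179, 1, 5, 2, 1, 7]
150 [1, 1, -1, 1, 2, 3, 176, 192, 190, 192, 191, 192, 192, 192, 182, 190, 179, 180, 179, 9, 9, 9, 9, 7, 8, 10]
152 [1, 2, 1, 0, 0, 2, 2, 2, 166, 188, 187, 187, 187, 189, 168, 168, 165, 6, 8, 11, 7, 10, 5, 7, 4, 1]
bench disc 0.05351935710526191
rim [0.21581415 0.21677753 0.21768986]
disc 0.22913046970506412
disc k1 0.2327732742066608
grease_tin [[434.0, 239.0, 27.0, 33.0]]
tape_roll [[300.0, 157.0, 30.0, 20.0]]
wrench [[368.0, 146.0, 39.0, 21.0]]
```

View pics/o1f.png

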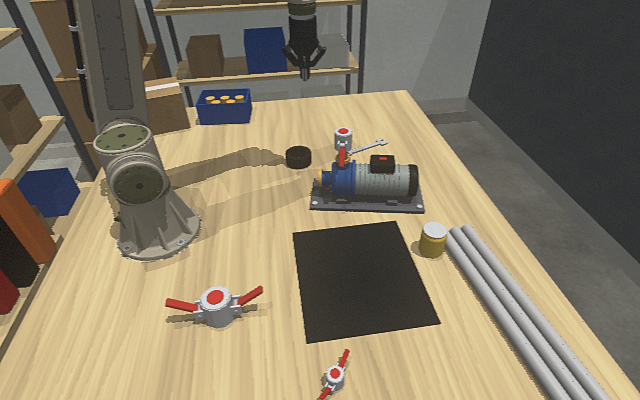

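Both arms are about 0.9 rad below level (top 0.91/0.92, side 0.88), which is the stop. The bystanders are unmoved. The disc, however, reads 0.229 against ≈0.2265 while pressed. I'll check with a gentle push on the top (below 30 N) to see whether it is held down or has play.

Emit:
send_rows:
  deltas:
    - [[2,-4,0,0,0,0],[4,-8.5,0,0,0,0],[6,-13,0,0,0,0],[7.5,-17,0,0,0,0],[8,-18.3,0,0,0,0],[8,-18.3,-2,0,0,0],[8,-18.3,-4.5,0,0,0],[8,-18.3,-6.3,0,0,0],[8,-18.3,-7,0,0,0],[8,-18.3,-7.4,0,0,0]]

```text
clock: 28.85
tcp_pos: [0.5387, 0.0677, 0.1935]
orientation: [-0.0, 0.796, 0.605, -0.0]
wrist_force: [-0.0, -1.0, 0.3]
finger_gap: 0.0
```

Emit:
send_rows:
  deltas:
    - [[0,0,-0.2,0,0,0],[0,0,-0.3,0,0,0]]

```text
clock: 29.05
tcp_pos: [0.5397, 0.0679, 0.1916]
orientation: [0.0, 0.796, 0.605, 0.001]
wrist_force: [0.4, -0.4, -0.1]
finger_gap: 0.0004
```

Emit:
send_rows:
  deltas:
    - [[0,0,-0.1,0,0,0],[0,0,-0.2,0,0,0]]

```text
clock: 29.25
tcp_pos: [0.5397, 0.0679, 0.1894]
orientation: [0.0, 0.796, 0.605, 0.001]
wrist_force: [-1.8, 0.9, 6.0]
finger_gap: -0.0002
```

Emit:
send_rows:
  deltas:
    - [[0,0,-0.1,0,0,0],[0,0,-0.15,0,0,0]]

```text
clock: 29.45
tcp_pos: [0.5398, 0.0679, 0.1892]
orientation: [0.001, 0.796, 0.605, 0.001]
wrist_force: [-3.0, -0.7, 10.0]
finger_gap: 0.0001
```

Emit:
send_rows:
  deltas:
    - [[0,0,-0.1,0,0,0],[0,0,-0.15,0,0,0]]

```text
clock: 29.65
tcp_pos: [0.5399, 0.0679, 0.1888]
orientation: [0.001, 0.796, 0.605, 0.002]
wrist_force: [-4.9, -0.7, 16.6]
finger_gap: -0.0
```

Emit:
send_rows:
  deltas:
    - [[0,0,-0.1,0,0,0],[0,0,-0.12,0,0,0]]

```text
clock: 29.85
tcp_pos: [0.5399, 0.0679, 0.1882]
orientation: [0.001, 0.796, 0.605, 0.002]
wrist_force: [-5.5, 0.2, 18.7]
finger_gap: 0.0
```

Emit:
send_rows:
  deltas:
    - [[0,0,-0.1,0,0,0],[0,0,-0.15,0,0,0]]

```text
clock: 30.05
tcp_pos: [0.5401, 0.0679, 0.1876]
orientation: [0.002, 0.796, 0.605, 0.002]
wrist_force: [-7.4, -0.3, 26.4]
finger_gap: 0.0
```

Emit:
send_rows:
  deltas:
    - [[0,0,-0.1,0,0,0],[0,0,-0.12,0,0,0]]

```text
clock: 30.25
tcp_pos: [0.5401, 0.0679, 0.1876]
orientation: [0.002, 0.796, 0.606, 0.003]
wrist_force: [-8.9, 0.5, 29.3]
finger_gap: 0.0
```

Run:
```python
from h import *
s=get_state();print(s["tcp_pos"],s["wrist_force"])
p=read_camera("side");c=cloud(p)
for v in range(128,154,2): print(v,(c[v,331:357,2]*1000).round().astype(int).tolist())
```

```text
[0.5401425  0.06791985 0.18760681] [-8.87405242  0.4551141  29.2646693 ]
128 [-1, 2, 3, -2, 1, 0, 2, 0, 241, 243, 242, 244, 244, 244, 244, 245, 244, 243, 1, 1, 5, 1, 1, 2, 2, -1]
130 [2, 4, 2, 0, 2, 228, 227, 226, 227, 235, 234, 238, 237, 238, 239, 236, 237, 237, 226, 225, 227, 1, 2, 1, 1, 5]
132 [1, 3, 1, 4, 226, 228, 229, 227, 227, 227, 227, 233, 234, 233, 231, 230, 228, 229, 227, 227, 227, 223, 2, -1, 2, -1]
134 [2, -1, -1, 3, 224, 225, 226, 225, 227, 226, 226, 227, 228, 226, 227, 228, 230, 225, 226, 224, 224, 225, 2, 1, 1, -1]
136 [1, 2, 1, 1, 218, 219, 223, 225, 224, 225, 225, 223, 226, 225, 226, 223, 224, 225, 222, 222, 220, 216, 0, 0, -1, -1]
138 [1, 1, 0, -1, 211, 214, 217, 216, 218, 219, 219, 220, 219, 218, 221, 220, 219, 218, 218, 217, 213, 208, 1, 0, 2, 2]
140 [2, 0, 2, 2, 203, 208, 210, 209, 213, 212, 212, 212, 213, 215, 213, 213, 213, 212, 209, 207, 206, 196, 1, 2, 2, 0]
142 [1, -1, 2, 2, 198, 200, 202, 210, 210, 207, 204, 205, 205, 205, 208, 210, 210, 206, 204, 201, 199, 1, 2, 1, 5, 0]
144 [1, 1, 0, 1, 191, 195, 195, 208, 209, 204, 205, 204, 204, 205, 203, 210, 209, 199, 198, 195, 193, 2, 1, -1, 0, -1]
146 [2, 2, 2, 3, 186, 187, 199, 203, 203, 201, 202, 202, 202, 202, 200, 204, 203, 192, 192, 190, 183, 4, 2, 3, 1, 1]
148 [0, -1, 1, 3, 179, 183, 185, 196, 196, 192, 198, 197, 194, 196, 188, 198, 196, 185, 184, 181, 178, -2, 2, 3, 0, 8]
150 [-1, 0, 5, 1, -1, 176, 176, 190, 190, 189, 192, 190, 192, 192, 182, 192, 179, 180, 179, 175, 9, 8, 6, 8, 6, 8]
152 [-1, 0, 0, 2, 1, 0, 2, 0, 166, 187, 187, 188, 188, 190, 175, 166, 164, 6, 8, 9, 7, 7, 7, 6, 7, 4]
```

Under 29 N it reaches the same floor as before (0.1876), from contact at 0.1893. So locked it sits about 1.5 mm above fully squeezed. Resistance was still rising smoothly when I stopped each arm, so I'll feel each one again, up to about 10–11 N.

Emit:
send_rows:
  deltas:
    - [[0,0,1.5,0,0,0],[0,0,3.5,0,0,0],[0.7,2.5,4,0,0,0],[1.5,6,4,0,0,0],[2.1,8,4,0,0,0],[2,7.4,2,0,0,0],[2,7.3,-1.5,0,0,0],[2,7.3,-4.5,0,0,0],[2,7.3,-5.5,0,0,0],[2,7.3,-5.8,0,0,0]]

```text
clock: 31.3
tcp_pos: [0.5586, 0.1411, 0.1233]
orientation: [-0.001, 0.796, 0.605, -0.001]
wrist_force: [-0.9, 0.9, 0.9]
finger_gap: 0.0001
```

Emit:
send_rows:
  deltas:
    - [[0,0,-0.2,0,0,0],[0,0,-0.3,0,0,0]]

```text
clock: 31.5
tcp_pos: [0.5604, 0.1411, 0.1226]
orientation: [0.001, 0.796, 0.605, 0.001]
wrist_force: [-0.9, 0.9, 4.2]
finger_gap: 0.0001
```

Emit:
send_rows:
  deltas:
    - [[0,-0.05,-0.15,0,0,0],[0,-0.1,-0.25,0,0,0]]

```text
clock: 31.7
tcp_pos: [0.5606, 0.14, 0.12]
orientation: [0.001, 0.796, 0.605, 0.001]
wrist_force: [-0.0, 1.9, 6.8]
finger_gap: -0.0005
```

Emit:
send_rows:
  deltas:
    - [[0,-0.05,-0.15,0,0,0],[0,-0.05,-0.2,0,0,0]]

```text
clock: 31.9
tcp_pos: [0.5611, 0.1401, 0.1185]
orientation: [0.001, 0.796, 0.606, 0.002]
wrist_force: [-0.7, 3.8, 9.8]
finger_gap: -0.0001
```

Emit:
send_rows:
  deltas:
    - [[0,-0.03,-0.15,0,0,0],[0,-0.03,-0.15,0,0,0]]

```text
clock: 32.1
tcp_pos: [0.5615, 0.1402, 0.1176]
orientation: [0.001, 0.796, 0.606, 0.003]
wrist_force: [-0.4, 4.3, 10.8]
finger_gap: -0.0
```

The response is springy and repeatable: it ends at the same depth (0.1176 against 0.1179) at the same 10.8 N, and backs off when released. The arm was already at its stop. Retreating for the final check.

Emit:
send_rows:
  deltas:
    - [[0,0.1,1,0,0,0],[0,0.3,4,0,0,0],[0,0.5,8,0,0,0],[-1,2,12,0,0,0],[-3,6,14,0,0,0],[-6,10,14,0,0,0],[-8,12,14,0,0,0],[-8,12,14,0,0,0],[-8,12,14,0,0,0]]

```text
clock: 33.0
tcp_pos: [0.4791, 0.2589, 0.2551]
orientation: [0.001, 0.796, 0.606, -0.0]
wrist_force: [-0.2, -0.2, 0.0]
finger_gap: -0.0001
```

```bash
python3 chk.py q1 | cut -c1-250
python3 - <<'E'
from h import *
p=read_camera("side");q=cloud(p).reshape(-1,3);k=(np.hypot(q[:,0]-.54,q[:,1]-.069)<.015)&(q[:,2]>.2)&(q[:,2]<.24);print("disc",np.mean(q[k][:,2]))
E
```

```text
33.0 [0.4790506  0.2588993  0.25509421] [-0.19237168 -0.21523016  0.02633465]
top [[-68, 157], [-68, 159], [-68, 164], [-66, 161], [-66, 159], [-65, 168], [-65, 162], [-64, 161], [-63, 163], [-63, 164], [-63, 164], [-62, 164], [-61, 166], [-61, 167], [-61, 169], [-60, 170], [-59, 169], [-58, 173], [-58, 166], [-57, 172], [-57,
slope rad 1 -0.9060625465968964
slope rad -1 0.868007401765937
disc z 0.22738451202311324 57
side [[-68, 159], [-67, 158], [-67, 159], [-66, 157], [-66, 161], [-66, 161], [-65, 164], [-65, 160], [-65, 160], [-64, 160], [-64, 163], [-63, 162], [-63, 162], [-63, 165], [-62, 165], [-62, 165], [-62, 164], [-62, 161], [-61, 164], [-61, 167], [-60
slope rad -1 0.8700856140923217
disc z 0.22935760757854717 29
disc 0.22957918315530834
```

View pics/q1.png

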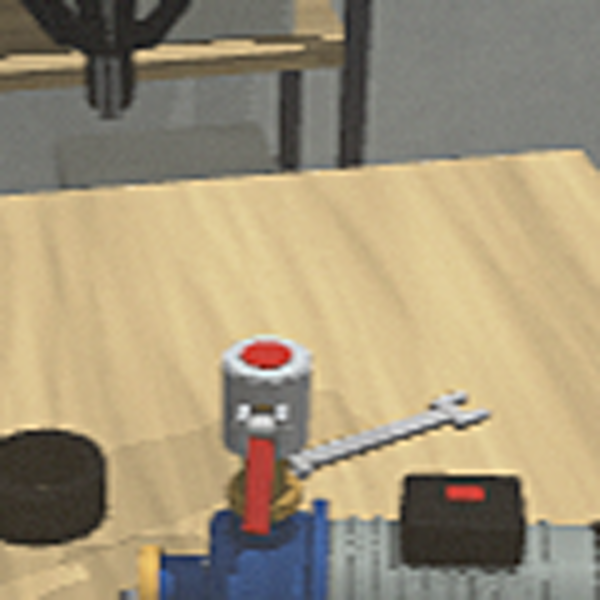

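View pics/q1t.png

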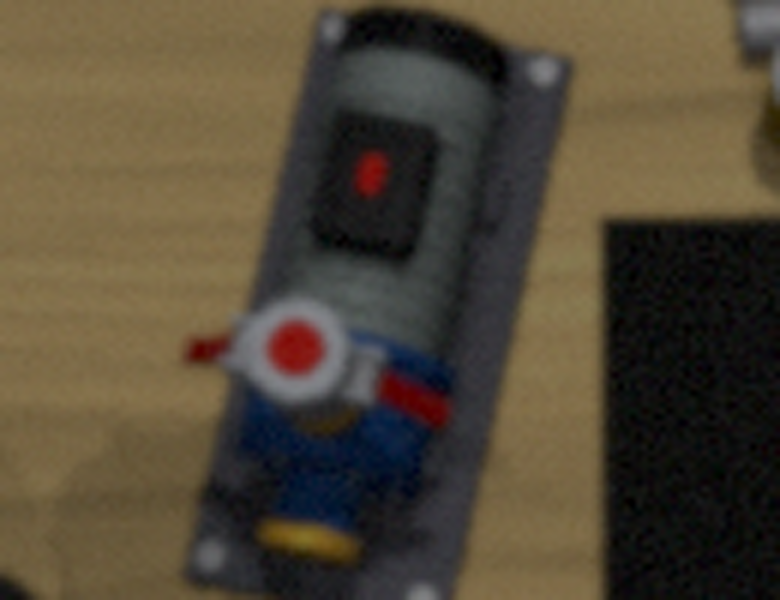

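The picture shows the coupling upright on the outlet, near arm down at crop (262,485), far arm down in the top view at (205,350), and the gripper well clear. Handing in.

```bash
python3 -c "
from workcell import *
print(hand_in())"
```

```text
the job is handed in; nothing more can be done
None
```

The middle-sized coupling is on the pump's brass outlet with both cam arms swung down to their stops. I handed the job in at about 33 s with the gripper well clear.

**Seating:** I pushed it home with both arms open, to about 33 N. Opening the gripper then dragged it up 5–6 mm. I pushed it home again with shut fingers on its top, to about 30 N at the wrist, before touching either arm.

**Arms:** I closed the far arm, then the near one, stopping each at about 11 N.

**Last checks:**
- **Arm angles:** the cameras put the far arm at about 0.91 rad below level and the near one at about 0.87, against 0.89 expected at the stop. I re-felt only the far arm, and it ended at the same depth and force.
- **Bystanders:** a camera check before the last moves showed the tin, tape roll and wrench where they began. The last moves stayed clear of them.

**What disagreed:**
- **Coupling height:** locked, the coupling sits about 1.5 mm (finger contact) to 2.5 mm (camera) above where it bottoms under a push. A third push to 29 N, made after both arms were closed, took it to the same floor, but it came back up. So the arms hold it, but they do not pull it quite all the way down.
- **Reported tool height:** it read about 4 cm lower than the cameras showed throughout. I set heights by camera and by feel instead.

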